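# Put up the tasting pedestal

### The job

Put up the wooden tasting pedestal and set the spice jar with the dark cap on it. Take the square-headed post out of its storage rack and stand it upright on the bare tabletop, so that you can let go and take its head again by the other two sides; then feel about inside the mouth of the plinth with the post's foot until it drops into the hidden hole and stands fully home. Finally stand the spice jar upright in the middle of the post's flat head, let go, and leave everything else where it is.

Things in the scene. Friction and masses are not known exactly. Their poses are not given: they have to be found in the camera images.
- post_head (a point): Centre of the head of the wooden post (about 160 g): 14 mm under its flat top, 99 mm above the foot. The head is 54 x 54 mm, 28 mm high; below it an oblong shank, 44 mm along the post's x and 34 mm along its y; total height 113 mm. z points up the post. It starts upright on the rack's floor, its x along the rack's x within 3 degrees.
- post_foot (a point): Centre of the underside of the post's foot; axes as post_head. The last 6 mm of the shank taper to a foot of 38 mm (x) by 28 mm (y), flat, on which the post can stand by itself.
- post_top (a point): Centre of the flat top of the post's head; axes as post_head.
- rack_floor (a point): Centre of the rack's floor, 12 mm above the table. Fixed pale wooden U, 92 mm along its x, 80 along y; two upright cheeks at its x ends, inner faces 68 mm apart, tops 110 mm above the table: they stand so near the head's x sides that it can be taken only by its y sides. Open at the y ends and on top; the post lifts straight up.
- plinth_mouth (a point): Centre of the mouth in the plinth's lid, 50 mm above the table. Fixed pale wooden box 116 x 116 mm; mouth 66 mm along its x, 56 along y. Two upright boards flank the mouth in y (84 mm along x, inner faces 82 mm apart, tops 118 mm above the table), so the head must be held by its x sides when the post is seated. Home, the post's foot is 44.5 mm below this point.
- plinth_floor (a point): Point on the flat black floor inside the plinth, straight below the mouth's centre, 20 mm under the lid; axes as plinth_mouth. In the floor is a blind hole 47 mm (x) by 37 mm (y), 24.5 mm deep, its sides along the plinth's axes. Its centre lies anywhere up to 8 mm from this point in x and in y: feel for it. The post fits with its x along the plinth's x, either way round, 1.5 mm free all round.
- spice_center (a point): Centre of the spice jar, a round clear jar with paper label and dark cap, 41 mm in diameter, 105 mm tall, about 0.1 kg; this point is 52.5 mm above its underside. z points up. A glass storage jar, 140 mm wide and 240 mm tall, stands about 16 cm away, behind it to the right: keep the gripper's body clear of it.
- honey: Bystander, loose, not to be disturbed: glass honey jar, red lid, 58x62x86 mm; origin at the centre of its underside.
- jam: Bystander, loose, not to be disturbed: glass jam jar, pale lid, 62x62x99 mm; origin at the centre of its underside.
- mill: Bystander, loose, not to be disturbed: wooden pepper mill, 58x58x150 mm; origin at the centre of its underside.
- salt: Bystander, loose, not to be disturbed: clear and grey salt shaker, 44x44x90 mm; origin at the centre of its underside.
- card_left: Bystander, loose, not to be disturbed: black price card on a small wooden block, 22x62x58 mm, the left one of the two near the post's way; origin at the centre of its underside.
- card_right: Bystander, loose, not to be disturbed: black price card on a small wooden block, 22x62x58 mm, the right one of the two near the post's way; origin at the centre of its underside.
- bare_spot (a point): Middle of a bare patch of tabletop (at table height, z up), big enough to stand the post on, in front of the rack and plinth. Nearer the robot stand cake plates under clear glass domes, with knobs up to about 150 mm high, left and right of this patch; the raised wooden platter with pastry stands further left, up to 150 mm.

How it is judged:
By the outcome, as a careful person would: the job done as asked, in the order asked, and still so for the second after the job is handed in, with the robot touching nothing.
It also fails if it takes over 72 s, if anything falls off the work surface, if the arm or the gripper's body presses on something with over 40 N, if the wrist force passes 120 N, or if a joint passes its speed limit or range.

### The arm

A 7-joint arm with a two-finger parallel gripper is mounted at the origin on a cart in front of the work surface, level with it; the furniture and walls round the work are solid. World frame = base frame: x ahead of the robot, y to its left, z up, the work surface at z = 0. Lengths are in m, angles in degrees, forces in N, time in s.
With the tool pointing down it reaches from about 0.425 to 0.875 m from the base axis. Payload 4.7 kg.
Tool frame: the origin (TCP) lies between the finger pads; the fingertips stand 25 mm ahead of it and the grasp point (between the pads) lies 6 mm ahead of it (env.tip_reach is the distance from the TCP to the fingertips, in m); z points along the fingers, y is the direction in which the jaws open and shut (so a half turn about z gives the same grasp; the last joint's range is limited). The gripper opens to 87 mm and grips with 3 to 60 N. Pads are 19 mm wide; open, the fingers measure 117 mm over their backs; the gripper's body (75 mm by 190 mm) begins 51 mm behind the grasp point.
Start: joints at [70.365, 18.392, -4.016, 83.108, 1.295, 78.541, -3.26], TCP at [0.227, -0.609, 0.21] pointing down, gripper open.
Joint ranges: [-163.93, 163.93], [-17.29, 119.83], [-79.2, 71.16], [3.27, 140.29], [-89.18, 269.18], [5.43, 117.66], [-154.24, 154.24]. Speed limits (degrees/s): [147.25, 147.25, 180, 180, 180, 180, 180].

### API

Orientations are given as [roll, pitch, yaw] about the fixed x, y, z axes, in that order (R = Rz(yaw) Ry(pitch) Rx(roll)).
In Python, from cell import env, viewer, job gives the robot as it stands.
- The arm moves only by the tool move_arm, never from a script. Its argument "steps" is a list of rows, each a list of 7 numbers: the finger opening in cm, from 0 to 8.7, then the shift along the tool's x, y, z in cm, then the turn, a rotation vector about the tool's x, y, z in rad. In form: [[fingers, tx, ty, tz, wx, wy, wz], ...]. A call has 1 to 5 rows; each row shifts and turns the commanded pose from where the row before left it, along the tool's axes as they then stand; what a row does not reach is not made up. A row lasts 1/12 s, in which the tool goes at most 41.7 mm and 7.16 degrees, less where a joint would pass 70% of its speed; a pose out of reach is approached as far as the arm can. A call is refused whole if a number of a shift passes 4.17 or a number of a turn 0.125, either way. A call with a gripper value outside its range is refused whole. The fingers move at their own pace and stop on an object; "force" is the grip in N (left out, the last holds). Time passes only in rows, so rows that do not move let the fingers close. It gives the time, the measured TCP pose, the force and the opening at its end, in the units of the state.
- env.get_obs(): the state, without advancing time (a new reading comes with each control period).
- viewer.read_camera(name): name is "side" or "top" or "wrist"; returns a dict with "img" (384x512x3 uint8, red, green, blue), "vfov" (degrees; the focal length in pixels is half the picture's height over the tangent of half this angle, whatever the lens; pixels are square), "cx", "cy" (the principal point, pixels), "extrinsics" (4x4, takes a point from world to camera coordinates); the wrist camera has in their place "mount" (4x4, takes a point from camera to tool coordinates, whose origin is the TCP and whose axes are the flange's). Camera axes: x right, y down, z forward; pixel columns grow to the right and rows downward; lengths in m; the calibration is good to about 2 mm. A picture is of the moment at which its call begins: read the wrist's pose just before it. There is no depth.
- job.sign_off(): hands the job in, once; it reports no verdict.
The state is a dict: "time_s": time; "qpos": joint angles; "joint_velocities": joint speeds; "effort": joint torques, N m; "tool_pos": TCP position; "tool_rot": TCP orientation; "force": force on the tool from outside, world axes, zero at the start; "wrist_torque": the same for the moment, N m; "grip_width": finger opening in m.
Only numpy, scipy, OpenCV 4.12 (cv2) and the standard library are available. Lean on these libraries where they do the work, as an engineer would, in place of code of your own. Each camera call takes 0.05 s, during which the arm holds its last target.

## Working session

There is one attempt and no reset: what is moved stays moved. The work goes in short steps, Python scripts to look and compute and a tool call to move; the robot and the scene stay as the last step left them, time stands still between calls to the robot, and variables do not carry over. Pictures are saved under pics/ and viewed, and the job is handed in when it is done.

Besides the shell and the picture viewer there is one more tool, called after ">>>" in YAML: its name, and indented under it one key for each argument. move_arm: Moves the arm, as the interface text tells. Its arguments: {"type":"object","properties":{"steps":{"type":"array"},"force":{"type":"number"}},"required":["steps"]}

```bash
ls; mkdir -p pics; cat > h.py <<'E'
import numpy as np, cv2
from cell import env, viewer, job
from scipy.spatial.transform import Rotation as R
def toolT():
    o=env.get_obs(); T=np.eye(4); T[:3,3]=o['tool_pos']; T[:3,:3]=R.from_euler('xyz',o['tool_rot'],degrees=True).as_matrix(); return T
def cam(name):
    T=toolT(); c=viewer.read_camera(name); 
    E=np.array(c['extrinsics']) if name!='wrist' else np.linalg.inv(T@np.array(c['mount']))
    f=c['img'].shape[0]/2/np.tan(np.radians(c['vfov'])/2)
    return c['img'],dict(E=E,f=f,cx=c['cx'],cy=c['cy'])
def proj(k,P):
    P=np.atleast_2d(P); q=P@k['E'][:3,:3].T+k['E'][:3,3]
    return np.c_[k['cx']+k['f']*q[:,0]/q[:,2],k['cy']+k['f']*q[:,1]/q[:,2]]
def unproj(k,uv,z):
    uv=np.atleast_2d(uv); d=np.c_[(uv[:,0]-k['cx'])/k['f'],(uv[:,1]-k['cy'])/k['f'],np.ones(len(uv))]@k['E'][:3,:3]
    o=-k['E'][:3,:3].T@k['E'][:3,3]; s=(z-o[2])/d[:,2]; return o+d*s[:,None]
def save(n,img,crop=None,s=1):
    if crop: x0,y0,x1,y1=crop; img=img[y0:y1,x0:x1]
    cv2.imwrite(f'pics/{n}.png',cv2.resize(img[:,:,::-1],None,fx=s,fy=s,interpolation=cv2.INTER_CUBIC))
E
cat > a.py <<'E'
from h import *
import pickle
print(env.get_obs(), env.tip_reach)
for n in ['side','top','wrist']:
    i,k=cam(n); save(n+'0',i,s=1.5); pickle.dump((i,k),open(n+'0.pkl','wb')); print(n,k['f'],k['cx'],k['cy'],np.linalg.inv(k['E']).round(3).tolist())
E
python3 a.py
```

```text
pics
{'time_s': 0.0, 'qpos': array([70.36423696, 18.43860879, -4.01677761, 83.17698147,  1.29460683,
       78.5415005 , -3.26198979]), 'joint_velocities': array([-0.05158047, -0.01831063,  0.04598915, -0.00338946,  0.00503747,
       -0.06966434,  0.05254853]), 'effort': array([ 1.95732214e-04, -4.91278267e+01, -4.03824728e-01, -3.12525880e+01,
       -6.40644087e-02,  4.36417444e-02,  1.63689224e-04]), 'tool_pos': array([ 0.22679081, -0.6085095 ,  0.20844861]), 'tool_rot': array([-1.79888141e+02,  5.14426803e-03,  2.04446780e+01]), 'force': array([ 0.90112141, -0.62914254, -0.65167706]), 'wrist_torque': array([ 0.0081242 , -0.01208509, -0.03253268]), 'grip_width': 0.0868085065369824} 0.025
side 491.7211689023985 254.48227743458304 196.56344818224392 [[0.926, -0.253, 0.28, 0.308], [-0.377, -0.596, 0.709, -0.597], [-0.012, -0.762, -0.648, 0.743], [0.0, 0.0, 0.0, 1.0]]
top 440.9344717401669 254.7866513351133 190.33987564541755 [[0.016, -0.99, 0.137, 0.447], [-1.0, -0.014, 0.011, 0.079], [-0.009, -0.137, -0.99, 1.141], [0.0, 0.0, 0.0, 1.0]]
wrist 306.7422031351904 250.17307643032484 189.52214915942696 [[0.349, -0.893, -0.285, 0.307], [-0.937, -0.333, -0.103, -0.58], [-0.003, 0.303, -0.953, 0.383], [0.0, 0.0, 0.0, 1.0]]
```

View pics/side0.png

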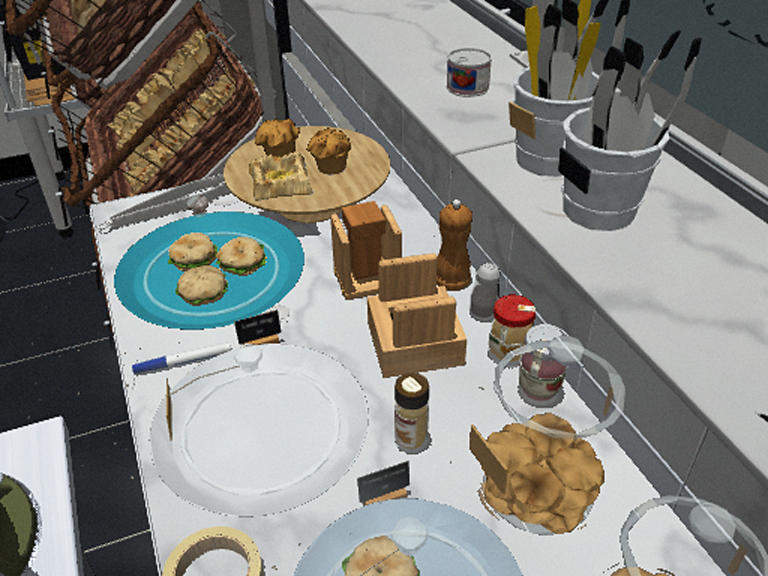

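View pics/top0.png

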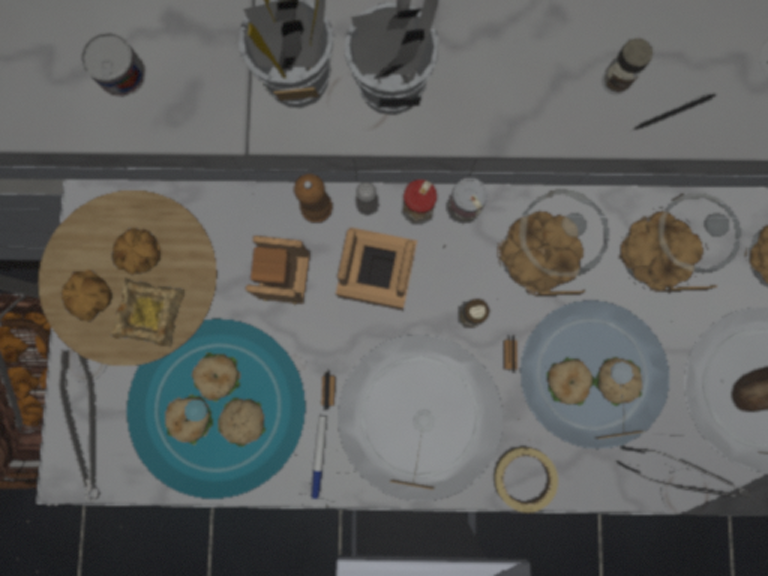

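View pics/wrist0.png

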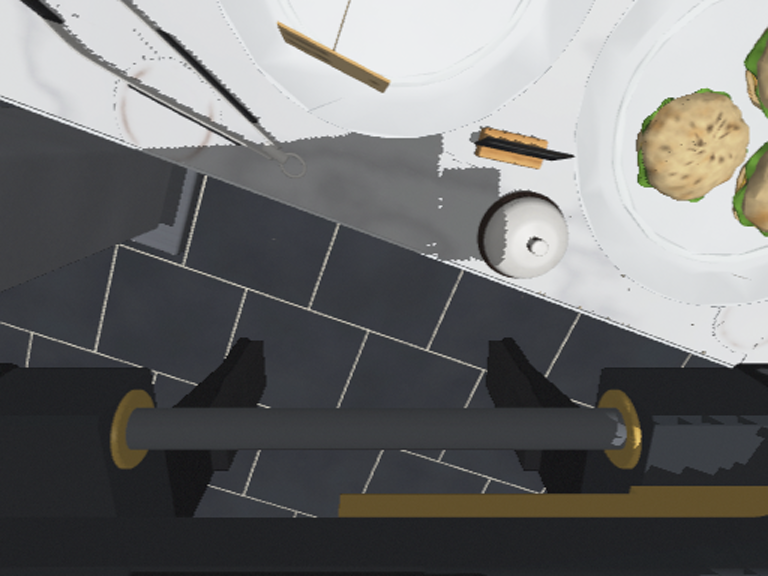

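```bash
python3 - <<'E'
from h import *
import pickle
i,k=pickle.load(open('top0.pkl','rb')); save('top0a',i,(150,140,350,290),4)
i,k=pickle.load(open('side0.pkl','rb')); save('side0a',i,(200,120,400,270),4); save('side0b',i,(200,220,360,350),4)
E
```

```text
(no output)
```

View pics/top0a.png

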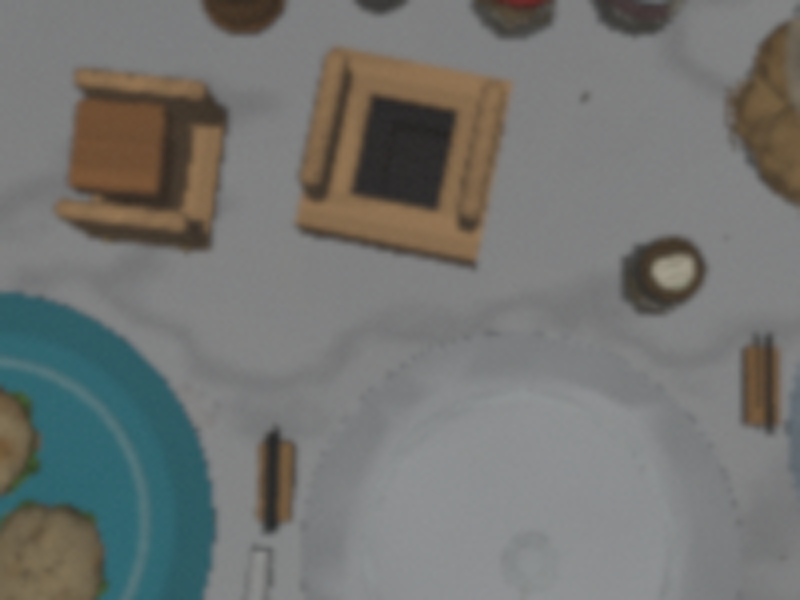

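View pics/side0a.png

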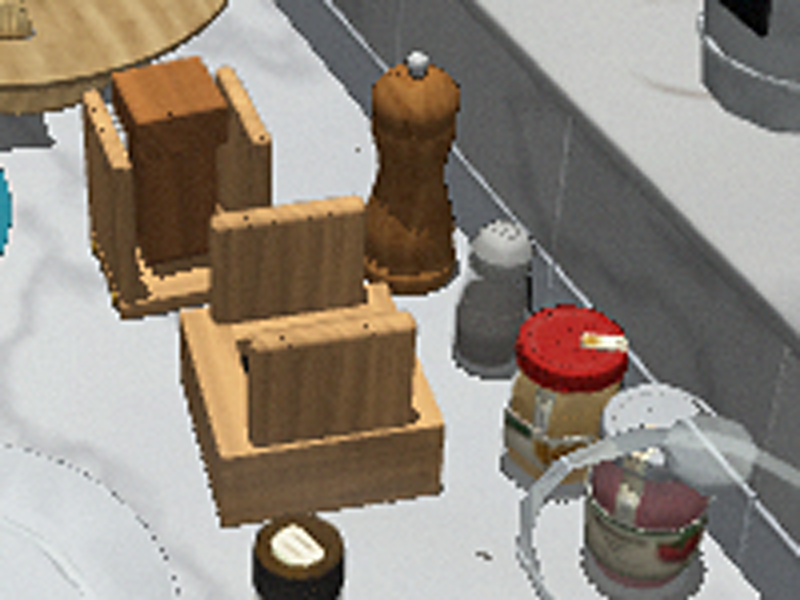

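```bash
cat > m.py <<'E'
from h import *
import pickle
i,k=pickle.load(open('top0.pkl','rb')); s,ks=pickle.load(open('side0.pkl','rb'))
def T(p,z): return unproj(k,np.array(p)/4+[150,140],z)
def S(p,z): return unproj(ks,np.array(p)/4+[200,120],z)
def rep(n,P):
    c=P.mean(0); e=np.diff(np.r_[P,P[:1]],axis=0)[:,:2]; print(n,'c',c.round(4),'edges',np.linalg.norm(e,axis=1).round(4),'ang',np.degrees(np.arctan2(e[:,1],e[:,0])).round(1))
rep('post top',T([(80,97),(168,103),(162,195),(68,188)],.125))
rep('post side',S([(112,73),(202,57),(230,108),(125,126)],.125))
rep('mouth top',T([(372,95),(458,108),(440,208),(352,193)],.05))
rep('plinth lid nearcorners S',S([(182,312),(222,460),(440,425)],.05))
rep('plinth bottom T',T([(298,232),(475,266)],.025))
rep('plinth base S',S([(222,523),(442,490)],.0))
rep('boards T tops',T([(332,47),(510,80),(478,222),(303,185)],.118))
rep('boards S tops',S([(208,220),(365,202),(415,318),(245,340)],.118))
rep('rack cheeks T far outer, near',T([(75,70),(208,82),(188,222),(57,205)],.11))
rep('rack cheeks S',S([(85,92),(128,165),(270,138),(222,70)],.11))
rep('rack base S',S([(120,317)],.0))
rep('spice cap T',T([(672,268)],.105)); rep('spice cap S',S([(298,548)],.105))
for n,p,z in [('mill',(243,10),.14)]: rep(n,T([p],z))
g=cv2.cvtColor(i,cv2.COLOR_RGB2GRAY)[158:198,232:270].astype(float)
g=np.clip((g-20)*5,0,255).astype(np.uint8); cv2.imwrite('pics/hole.png',cv2.resize(g,None,fx=14,fy=14,interpolation=cv2.INTER_CUBIC))
E
python3 m.py
```

```text
post top c [0.6181 0.2664 0.125 ] edges [0.052  0.0546 0.0551 0.0543] ang [-93.2 178.3  86.5  -5. ]
post side c [0.62   0.2628 0.125 ] edges [0.053  0.0536 0.0595 0.0528] ang [ -5.2 -95.1 173.6  77.9]
mouth top c [0.6299 0.1005 0.05  ] edges [0.0548 0.0645 0.0558 0.0635] ang [-97.9 170.7  81.1 -10.2]
plinth lid nearcorners S c [0.6103 0.0827 0.05  ] edges [0.1158 0.1131 0.1599] ang [-101.5  -10.1  123.5]
plinth bottom T c [0.5706 0.1121 0.025 ] edges [0.1149 0.1149] ang [-100.1   79.9]
plinth base S c [ 0.6243  0.0442 -0.    ] edges [0.1176 0.1176] ang [-11.2 168.8]
boards T tops c [0.6291 0.0992 0.118 ] edges [0.1073 0.0867 0.1049 0.0843] ang [-99.9 168.   78.8 -10.4]
boards S tops c [0.6317 0.0974 0.118 ] edges [0.0832 0.0952 0.0842 0.096 ] ang [ -12.5 -100.6  168.1   78.7]
rack cheeks T far outer, near c [0.6214 0.2618 0.11  ] edges [0.08   0.0848 0.0784 0.0818] ang [-94.4 173.8  83.4  -5. ]
rack cheeks S c [0.6232 0.2586 0.11  ] edges [0.0757 0.0812 0.073  0.0811] ang [-91.3  -5.1  89.  173. ]
rack base S c [ 0.574   0.2298 -0.    ] edges [0.] ang [0.]
spice cap T c [ 0.553  -0.0588  0.105 ] edges [0.] ang [0.]
spice cap S c [ 0.5551 -0.0633  0.105 ] edges [0.] ang [0.]
mill c [0.6966 0.1947 0.14  ] edges [0.] ang [0.]
```

View pics/hole.png

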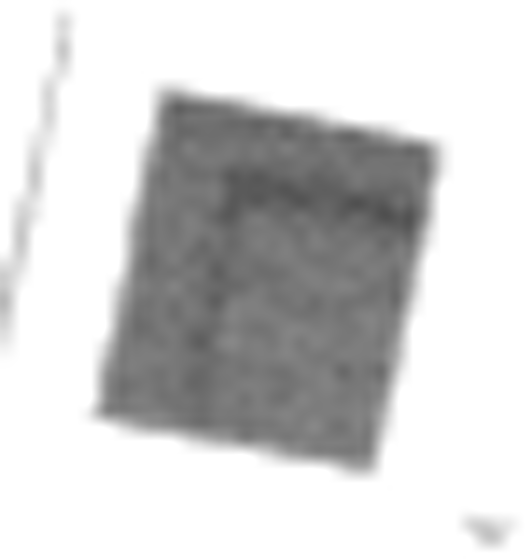

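View pics/side0b.png

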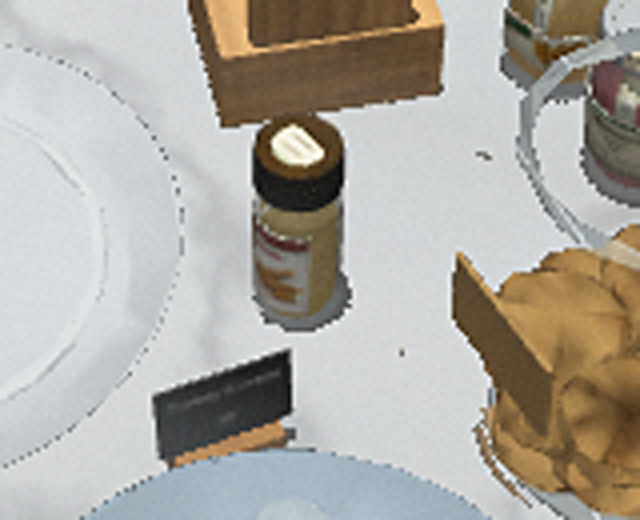

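```bash
cat >> m.py <<'E'
print('----')
h=unproj(k,np.array([[230,172],[213,300],[408,205]])/14+[232,158],.03)
m=np.array([.6295,.0995]);a=np.radians(-10.2);Rm=np.array([[np.cos(a),np.sin(a)],[-np.sin(a),np.cos(a)]])
print('hole edge pts in plinth frame',((h[:,:2]-m)@Rm.T).round(4).tolist())
print('spot cand',T([(250,330),(230,300),(260,360)],0).round(3).tolist())
U=lambda p,z:unproj(k,np.array(p)/1.5,z).round(3).tolist()
print('knobs',U([(195,410),(423,420),(622,372)],.15))
print('plates edge',U([(304,400),(337,410),(420,333),(220,320)],.01))
print('jar ring',U([(565,190),(565,275),(520,235),(608,235)],.24))
print('cards',U([(328,388),(509,352)],.03))
print('mill etc',U([(310,185)],.15),U([(367,192)],.09),U([(421,190)],.086),U([(468,192)],.099))
E
python3 m.py | sed -n '/----/,$p'
cat > plan.py <<'E'
from h import *
import sys
# usage: plan.py x y z yaw grip [maxshift_cm]
x,y,z,yaw,g=map(float,sys.argv[1:6]); ms=float(sys.argv[6]) if len(sys.argv)>6 else 3.5
T=toolT(); o=env.get_obs(); y0=o['tool_rot'][2]; d=np.array([x,y,z])-T[:3,3]; dy=(yaw-y0+180)%360-180
if len(sys.argv)>7: dy=float(sys.argv[7])
n=max(1,int(np.ceil(max(np.linalg.norm(d)*100/ms,abs(np.radians(dy))/.12))))
print('from',T[:3,3].round(4),round(y0,2),'rot',o['tool_rot'].round(2),'rows',n)
rows=[]
for j in range(n):
    a=np.radians(y0+dy*j/n); X=np.array([np.cos(a),np.sin(a),0]);Y=np.array([np.sin(a),-np.cos(a),0])
    s=d/n*100; rows.append([g,round(float(s@X),2),round(float(s@Y),2),round(-float(s[2]),2),0,0,round(-np.radians(dy)/n,4)])
for j in range(0,n,5): print(rows[j:j+5])
E
python3 plan.py .3 -.47 .33 50 8.7 2.5
```

```text
----
hole edge pts in plinth frame [[0.0209, 0.0131], [-0.0029, 0.0116], [0.0211, -0.02]]
spot cand [[0.519, 0.2, 0.0], [0.539, 0.214, 0.0], [0.5, 0.193, 0.0]]
knobs [[0.394, 0.364, 0.15], [0.385, 0.027, 0.15], [0.46, -0.267, 0.15]]
plates edge [[0.407, 0.221, 0.01], [0.391, 0.165, 0.01], [0.523, 0.026, 0.01], [0.54, 0.369, 0.01]]
jar ring [[0.71, -0.164, 0.24], [0.59, -0.162, 0.24], [0.645, -0.101, 0.24], [0.647, -0.223, 0.24]]
cards [[0.428, 0.179, 0.03], [0.492, -0.122, 0.03]]
mill etc [[0.74, 0.204, 0.15]] [[0.747, 0.118, 0.09]] [[0.752, 0.03, 0.086]] [[0.746, -0.046, 0.099]]
from [ 0.2268 -0.6087  0.2087] 20.44 rot [-1.7992e+02  1.0000e-02  2.0440e+01] rows 8
[[8.7, 1.46, -1.3, -1.52, 0, 0, np.float64(-0.0645)], [8.7, 1.54, -1.21, -1.52, 0, 0, np.float64(-0.0645)], [8.7, 1.62, -1.11, -1.52, 0, 0, np.float64(-0.0645)], [8.7, 1.69, -1.0, -1.52, 0, 0, np.float64(-0.0645)], [8.7, 1.75, -0.89, -1.52, 0, 0, np.float64(-0.0645)]]
[[8.7, 1.8, -0.77, -1.52, 0, 0, np.float64(-0.0645)], [8.7, 1.85, -0.66, -1.52, 0, 0, np.float64(-0.0645)], [8.7, 1.89, -0.54, -1.52, 0, 0, np.float64(-0.0645)]]
```

```bash
sed -i 's/round(-np.radians(dy)\/n,4)/round(float(-np.radians(dy)\/n),3)/' plan.py; python3 plan.py .40 -.43 .34 77 8.7 3.2
```

```text
from [ 0.2268 -0.6087  0.2087] 20.44 rot [-1.7992e+02  1.0000e-02  2.0440e+01] rows 9
[[8.7, 2.5, -1.19, -1.46, 0, 0, -0.11], [8.7, 2.61, -0.91, -1.46, 0, 0, -0.11], [8.7, 2.7, -0.62, -1.46, 0, 0, -0.11], [8.7, 2.75, -0.32, -1.46, 0, 0, -0.11], [8.7, 2.76, -0.02, -1.46, 0, 0, -0.11]]
[[8.7, 2.75, 0.29, -1.46, 0, 0, -0.11], [8.7, 2.7, 0.59, -1.46, 0, 0, -0.11], [8.7, 2.62, 0.88, -1.46, 0, 0, -0.11], [8.7, 2.51, 1.16, -1.46, 0, 0, -0.11]]
```

>>> move_arm:
  steps:
    - [8.7,2.5,-1.2,-1.5,0,0,-0.11]
    - [8.7,2.6,-0.9,-1.5,0,0,-0.11]
    - [8.7,2.7,-0.6,-1.5,0,0,-0.11]
    - [8.7,2.75,-0.3,-1.5,0,0,-0.11]
    - [8.7,2.75,0,-1.5,0,0,-0.11]

```text
time_s: 0.57
tool_pos: [0.3241, -0.509, 0.2849]
tool_rot: [-180.0, -0.0, 52.3]
force: [0.2, 0.0, 0.3]
grip_width: 0.0869
```

>>> move_arm:
  steps:
    - [8.7,2.75,0.3,-1.5,0,0,-0.11]
    - [8.7,2.7,0.6,-1.5,0,0,-0.11]
    - [8.7,2.6,0.9,-1.5,0,0,-0.11]
    - [8.7,2.5,1.2,-1.5,0,0,-0.11]

```text
time_s: 0.9
tool_pos: [0.4014, -0.4301, 0.3451]
tool_rot: [-180.0, 0.0, 77.5]
force: [0.6, -0.5, -0.2]
grip_width: 0.0869
```

```bash
python3 plan.py .56 -.08 .34 130 8.7 3.5
```

```text
from [ 0.4014 -0.4301  0.3451] 77.47 rot [-179.98    0.     77.47] rows 11
[[8.7, 3.42, 0.72, 0.05, 0, 0, -0.083], [8.7, 3.35, 1.0, 0.05, 0, 0, -0.083], [8.7, 3.25, 1.27, 0.05, 0, 0, -0.083], [8.7, 3.14, 1.54, 0.05, 0, 0, -0.083], [8.7, 3.0, 1.8, 0.05, 0, 0, -0.083]]
[[8.7, 2.84, 2.04, 0.05, 0, 0, -0.083], [8.7, 2.66, 2.27, 0.05, 0, 0, -0.083], [8.7, 2.46, 2.48, 0.05, 0, 0, -0.083], [8.7, 2.24, 2.68, 0.05, 0, 0, -0.083], [8.7, 2.01, 2.86, 0.05, 0, 0, -0.083]]
[[8.7, 1.77, 3.01, 0.05, 0, 0, -0.083]]
```

Tracking is exact. Continuing along the arc.

>>> move_arm:
  steps:
    - [8.7,3.4,0.7,0,0,0,-0.083]
    - [8.7,3.35,1.0,0,0,0,-0.083]
    - [8.7,3.25,1.3,0,0,0,-0.083]
    - [8.7,3.15,1.55,0,0,0,-0.083]
    - [8.7,3.0,1.8,0,0,0,-0.083]

```text
time_s: 1.32
tool_pos: [0.4744, -0.2709, 0.3444]
tool_rot: [-180.0, 0.0, 101.2]
force: [0.3, 0.7, -0.1]
grip_width: 0.0873
```

>>> move_arm:
  steps:
    - [8.7,2.85,2.05,0,0,0,-0.083]
    - [8.7,2.65,2.3,0,0,0,-0.083]
    - [8.7,2.45,2.5,0,0,0,-0.083]
    - [8.7,2.25,2.7,0,0,0,-0.083]
    - [8.7,2.0,2.85,0,0,0,-0.083]

```text
time_s: 1.73
tool_pos: [0.5484, -0.1122, 0.3445]
tool_rot: [-180.0, 0.0, 124.9]
force: [0.2, 0.2, -0.2]
grip_width: 0.0873
```

```bash
python3 plan.py .605 .225 .30 175.5 8.7 3.5
```

```text
from [ 0.5484 -0.1122  0.3445] 124.95 rot [-1.7998e+02  1.0000e-02  1.2495e+02] rows 10
[[8.7, 2.44, 2.4, 0.44, 0, 0, -0.088], [8.7, 2.22, 2.6, 0.44, 0, 0, -0.088], [8.7, 1.98, 2.79, 0.44, 0, 0, -0.088], [8.7, 1.73, 2.95, 0.44, 0, 0, -0.088], [8.7, 1.46, 3.09, 0.44, 0, 0, -0.088]]
[[8.7, 1.18, 3.21, 0.44, 0, 0, -0.088], [8.7, 0.9, 3.3, 0.44, 0, 0, -0.088], [8.7, 0.6, 3.37, 0.44, 0, 0, -0.088], [8.7, 0.3, 3.41, 0.44, 0, 0, -0.088], [8.7, 0.0, 3.42, 0.44, 0, 0, -0.088]]
```

>>> move_arm:
  steps:
    - [8.7,2.45,2.4,0.4,0,0,-0.088]
    - [8.7,2.2,2.6,0.4,0,0,-0.088]
    - [8.7,2.0,2.8,0.4,0,0,-0.088]
    - [8.7,1.75,2.95,0.4,0,0,-0.088]
    - [8.7,1.45,3.1,0.4,0,0,-0.088]

```text
time_s: 2.15
tool_pos: [0.577, 0.0565, 0.3242]
tool_rot: [-180.0, 0.0, 150.2]
force: [-0.3, -0.9, 0.7]
grip_width: 0.0871
```

```bash
python3 - <<'E'
from h import *
import pickle
i,k=cam('wrist'); save('w1',i,s=1.5); pickle.dump((i,k),open('w1.pkl','wb')); print(env.get_obs()['time_s'])
E
```

```text
2.2
```

View pics/w1.png

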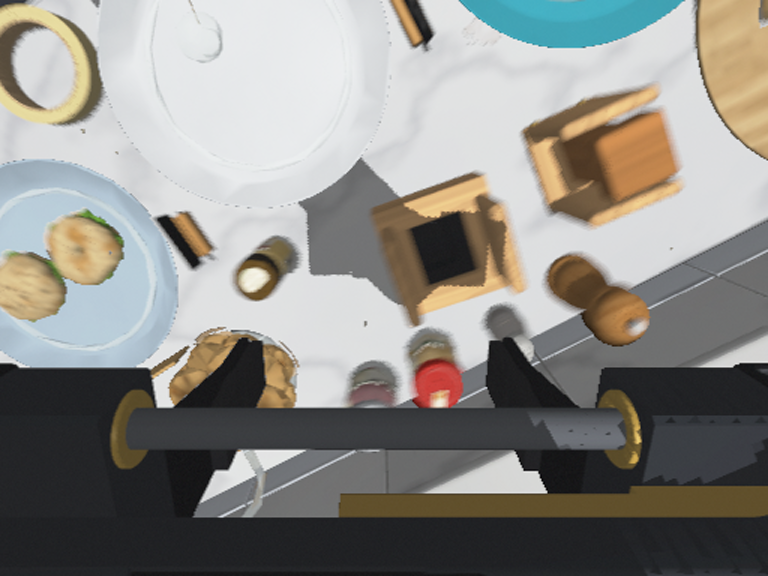

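>>> move_arm:
  steps:
    - [8.7,1.2,3.2,0.4,0,0,-0.088]
    - [8.7,0.9,3.3,0.4,0,0,-0.088]
    - [8.7,0.6,3.4,0.4,0,0,-0.088]
    - [8.7,0.3,3.4,0.4,0,0,-0.088]
    - [8.7,0,3.4,0.4,0,0,-0.088]

```text
time_s: 2.62
tool_pos: [0.6065, 0.2245, 0.304]
tool_rot: [-180.0, -0.0, 175.3]
force: [0.5, 0.6, 0.2]
grip_width: 0.087
```

```bash
python3 - <<'E'
from h import *
import pickle
i,k=cam('wrist'); save('w2',i,s=1.5); pickle.dump((i,k),open('w2.pkl','wb')); print(env.get_obs()['time_s'])
E
python3 plan.py .619 .2645 .2 175.5 8.7 3.5
```

```text
2.6667
from [0.6044 0.2333 0.3023] 176.12 rot [179.66  -0.19 176.12] rows 4
[[8.7, -0.31, 0.8, 2.56, 0, 0, 0.003], [8.7, -0.31, 0.8, 2.56, 0, 0, 0.003], [8.7, -0.31, 0.81, 2.56, 0, 0, 0.003], [8.7, -0.31, 0.81, 2.56, 0, 0, 0.003]]
```

View pics/w2.png

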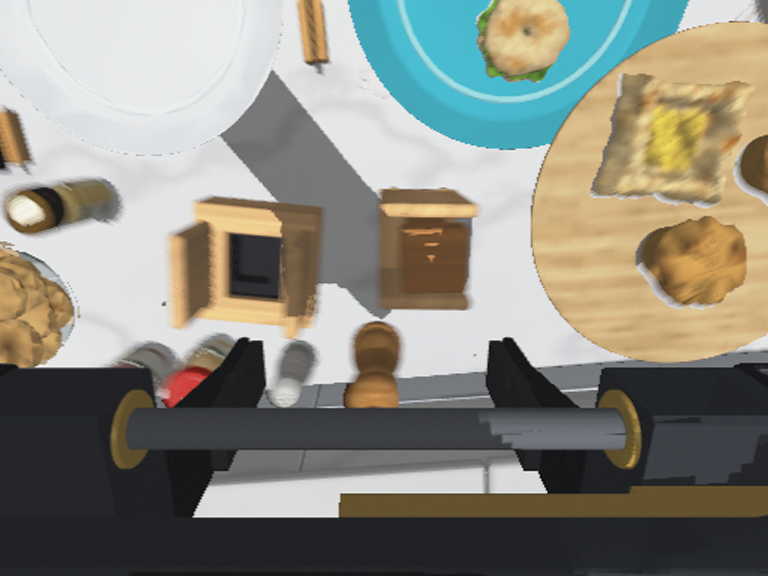

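```bash
python3 - <<'E'
from h import *
import pickle
i,k=cam('wrist'); save('w3',i,(90,110,340,250),3.2); pickle.dump((i,k),open('w3.pkl','wb')); print(env.get_obs()['time_s'],env.get_obs()['tool_pos'],env.get_obs()['tool_rot'])
E
```

```text
2.7167 [0.60391928 0.23065743 0.30271024] [179.76804428  -0.24336849 175.79855808]
```

View pics/w3.png

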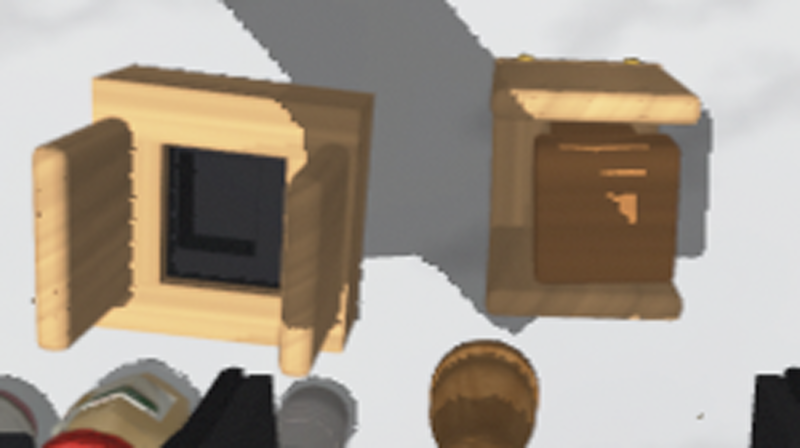

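```bash
python3 - <<'E'
from h import *
import pickle
i,k=pickle.load(open('w3.pkl','rb'))
U=lambda p,z:unproj(k,np.array(p)/3.2+[90,110],z)
a=np.radians(-10.2);Rm=np.array([[np.cos(a),np.sin(a)],[-np.sin(a),np.cos(a)]])
M=U([(165,146),(165,280),(284,290)],.05); print('mouth corners',M.round(4).tolist())
e=np.diff(M,axis=0); print(np.degrees(np.arctan2(e[:,1],e[:,0])),np.linalg.norm(e,axis=1))
m=(M[0]+M[2])[:2]/2; print('mouth c',m)
for mm in (m,np.array([.6295,.0995])):
  h=U([(255,253),(178,205),(192,205),(220,237)],.03); print(((h[:,:2]-mm)@Rm.T).round(4).tolist())
P=U([(537,137),(680,137),(675,283),(535,280)],.125); print('post',P.round(4).tolist(),P.mean(0))
g=cv2.cvtColor(i,cv2.COLOR_RGB2GRAY)[150:205,135:185].astype(float)
g=np.clip((g-15)*5,0,255).astype(np.uint8); cv2.imwrite('pics/hole2.png',cv2.resize(g,None,fx=11,fy=11,interpolation=cv2.INTER_CUBIC))
E
```

```text
mouth corners [[0.5961, 0.0826, 0.05], [0.6579, 0.0717, 0.05], [0.6665, 0.1255, 0.05]]
[-9.95576411 80.83025357] [0.0626557  0.05441682]
mouth c [0.63134192 0.10402263]
[[0.0212, 0.0089], [0.0014, -0.0277], [0.0007, -0.0212], [0.015, -0.0078]]
[[0.0222, 0.0137], [0.0024, -0.0229], [0.0017, -0.0164], [0.016, -0.0031]]
post [[0.5892, 0.2447, 0.125], [0.5928, 0.2965, 0.125], [0.6489, 0.2936, 0.125], [0.6439, 0.2406, 0.125]] [0.61870912 0.26885112 0.125     ]
```

View pics/hole2.png

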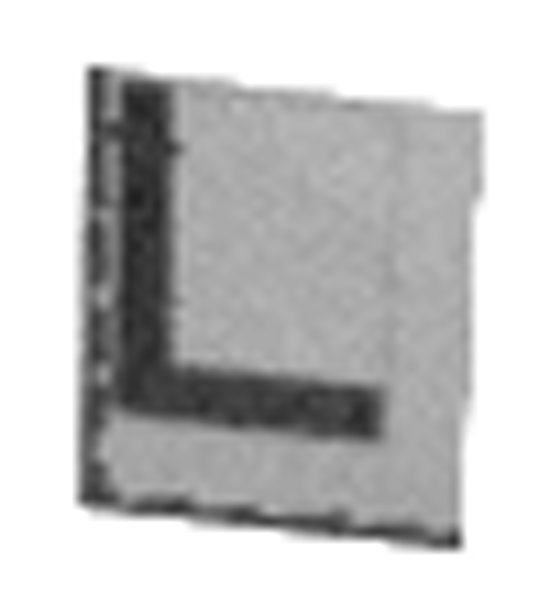

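```bash
python3 plan.py .619 .266 .2 176 8.7 2.5
```

```text
from [0.6039 0.2307 0.3027] 175.8 rot [179.77  -0.24 175.8 ] rows 5
[[8.7, -0.25, 0.73, 2.05, 0, 0, -0.001], [8.7, -0.25, 0.73, 2.05, 0, 0, -0.001], [8.7, -0.25, 0.73, 2.05, 0, 0, -0.001], [8.7, -0.25, 0.73, 2.05, 0, 0, -0.001], [8.7, -0.25, 0.73, 2.05, 0, 0, -0.001]]
```

>>> move_arm:
  steps:
    - [8.7,-0.25,0.73,2.05,0,0,0]
    - [8.7,-0.25,0.73,2.05,0,0,0]
    - [8.7,-0.25,0.73,2.05,0,0,0]
    - [8.7,-0.25,0.73,2.05,0,0,0]
    - [8.7,-0.25,0.73,2.05,0,0,0]

```text
time_s: 3.13
tool_pos: [0.6222, 0.2578, 0.2008]
tool_rot: [-179.9, -0.0, 175.0]
force: [0.7, -0.2, -0.2]
grip_width: 0.0868
```

>>> move_arm:
  steps:
    - [8.7,0,0,0,0,0,0]
    - [8.7,0,0,0,0,0,0]
    - [8.7,0,0,0,0,0,0]

```text
time_s: 3.38
tool_pos: [0.6224, 0.2581, 0.2032]
tool_rot: [180.0, 0.1, 175.1]
force: [-0.1, 0.6, 0.2]
grip_width: 0.0873
```

```bash
python3 plan.py .619 .266 .117 176 8.7 2.1;  python3 - <<'E'
from h import *
i,k=cam('wrist'); save('w4',i,s=1.5)
E
```

```text
from [0.6224 0.2581 0.2032] 175.07 rot [1.8000e+02 6.0000e-02 1.7507e+02] rows 5
[[8.7, 0.08, 0.15, 1.72, 0, 0, -0.003], [8.7, 0.08, 0.15, 1.72, 0, 0, -0.003], [8.7, 0.08, 0.15, 1.72, 0, 0, -0.003], [8.7, 0.08, 0.15, 1.72, 0, 0, -0.003], [8.7, 0.08, 0.15, 1.72, 0, 0, -0.003]]
```

View pics/w4.png

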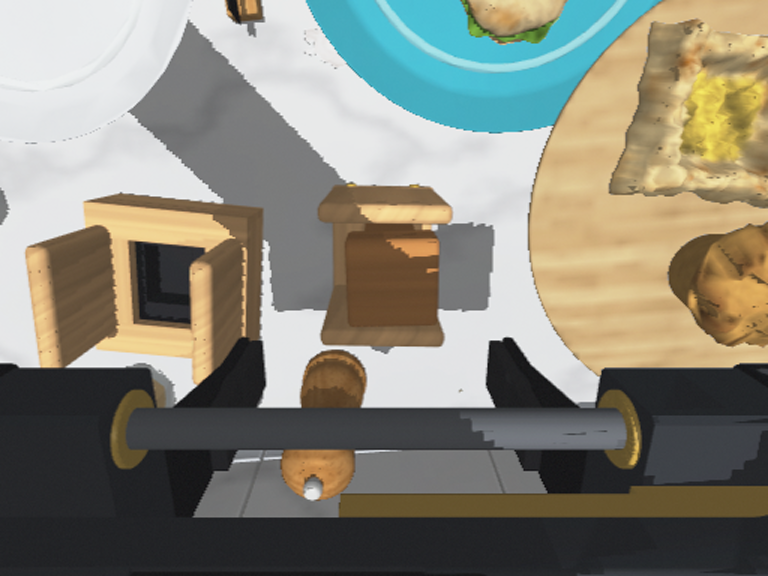

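```bash
python3 - <<'E'
from h import *
import pickle
i,k=cam('wrist'); o=env.get_obs();print(o['tool_pos'],o['tool_rot']); pickle.dump((i,k),open('w4.pkl','wb'))
save('w4a',i,(200,110,320,240),5)
P=unproj(k,np.array([(346,233),(440,232),(439,325),(346,327)])/1.5,.125);print(P.round(4),P.mean(0))
E
```

```text
[0.62269337 0.25839124 0.20393045] [1.79962217e+02 1.37681882e-01 1.75073038e+02]
[[0.5895 0.2452 0.125 ]
 [0.5935 0.2975 0.125 ]
 [0.6495 0.2945 0.125 ]
 [0.646  0.2392 0.125 ]] [0.61962613 0.26908834 0.125     ]
```

View pics/w4a.png

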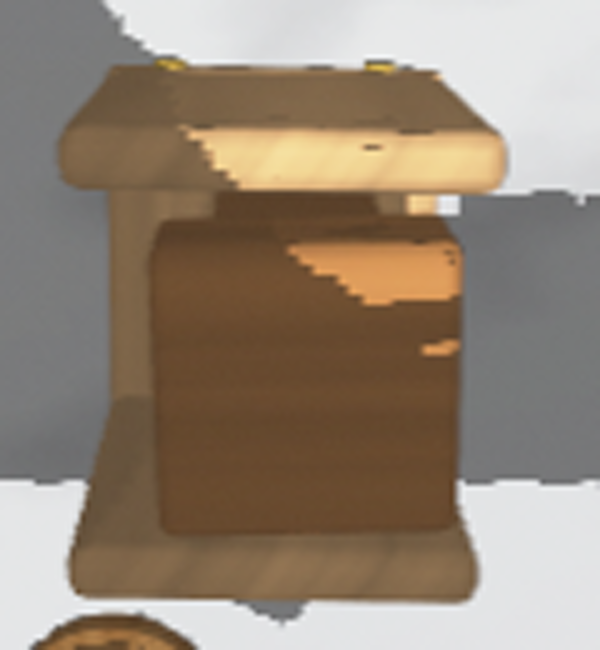

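>>> move_arm:
  steps:
    - [8.7,0.11,0.32,0.9,0,0,0]
    - [8.7,0.11,0.32,1.8,0,0,0]
    - [8.7,0.11,0.32,1.8,0,0,0]
    - [8.7,0,0,1.8,0,0,0]
    - [8.7,0,0,1.0,0,0,0]

```text
time_s: 3.9
tool_pos: [0.6185, 0.2683, 0.1271]
tool_rot: [-179.9, -0.1, 175.2]
force: [0.1, -0.8, -0.3]
grip_width: 0.087
```

>>> move_arm:
  steps:
    - [8.7,0,0,0.7,0,0,0]
    - [8.7,0,0,0.5,0,0,0]
    - [8.7,0,0,0,0,0,0]

```text
time_s: 4.15
tool_pos: [0.6193, 0.2683, 0.1165]
tool_rot: [-180.0, -0.0, 175.1]
force: [0.0, -0.6, -1.2]
grip_width: 0.0871
```

```bash
python3 - <<'E'
from h import *
o=env.get_obs();print(o['tool_pos'],o['tool_rot'],o['force'])
for n in ['wrist','side']:
    i,k=cam(n); save('g1'+n,i,s=1.5)
E
```

```text
[0.61931105 0.26827528 0.11645968] [-1.79973249e+02 -3.35601781e-02  1.75122878e+02] [ 0.02646397 -0.59295427 -1.18986103]
```

View pics/g1wrist.png

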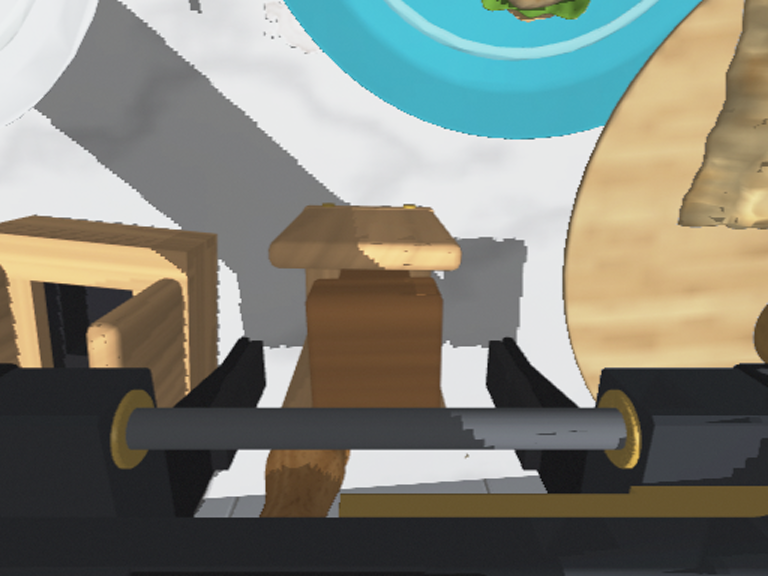

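View pics/g1side.png

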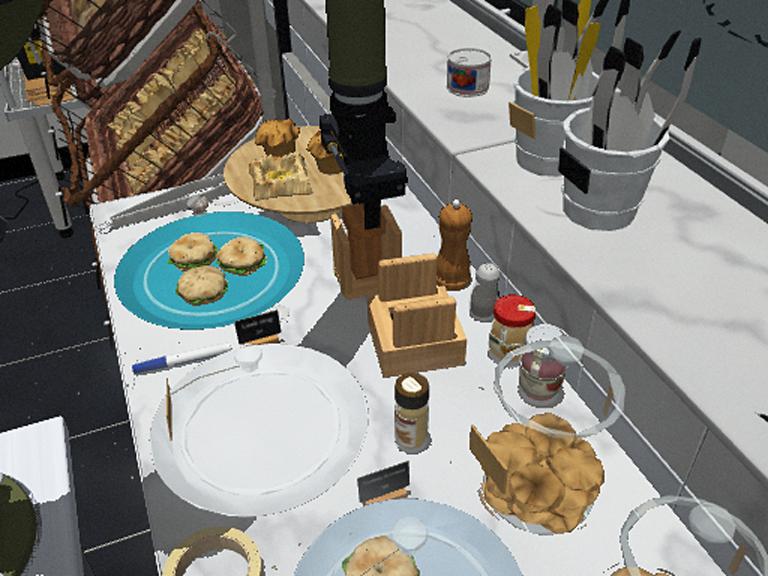

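>>> move_arm:
  steps:
    - [5.0,0,0,0,0,0,0]
    - [5.0,0,0,0,0,0,0]
    - [5.0,0,0,0,0,0,0]
    - [5.0,0,0,0,0,0,0]
    - [5.0,0,0,0,0,0,0]
  force: 35

```text
time_s: 4.67
tool_pos: [0.6195, 0.2687, 0.1173]
tool_rot: [180.0, 0.0, 175.1]
force: [0.4, -0.3, -0.1]
grip_width: 0.0616
```

>>> move_arm:
  steps:
    - [5.0,0,0,0,0,0,0]
    - [5.0,0,0,0,0,0,0]
    - [5.0,0,0,0,0,0,0]

```text
time_s: 4.92
tool_pos: [0.6194, 0.2686, 0.117]
tool_rot: [-180.0, 0.0, 175.1]
force: [-0.5, -0.8, 0.4]
grip_width: 0.0514
```

>>> move_arm:
  steps:
    - [5.0,0,0,0,0,0,0]
    - [5.0,0,0,-0.4,0,0,0]
    - [5.0,0,0,-0.6,0,0,0]
    - [5.0,0,0,-1.0,0,0,0]

```text
time_s: 5.25
tool_pos: [0.619, 0.2683, 0.1369]
tool_rot: [-180.0, -0.1, 175.1]
force: [0.4, 0.1, 0.0]
grip_width: 0.0498
```

```bash
python3 - <<'E'
from h import *
o=env.get_obs();print(o['tool_pos'],o['tool_rot'],o['force'],o['grip_width'])
for n in ['wrist','side']:
    i,k=cam(n); save('g2'+n,i,s=1.5)
E
```

```text
[0.61895129 0.26833982 0.1368818 ] [-1.79958811e+02 -7.58644949e-02  1.75145172e+02] [0.38073866 0.06821158 0.00302309] 0.049839675137211284
```

View pics/g2wrist.png

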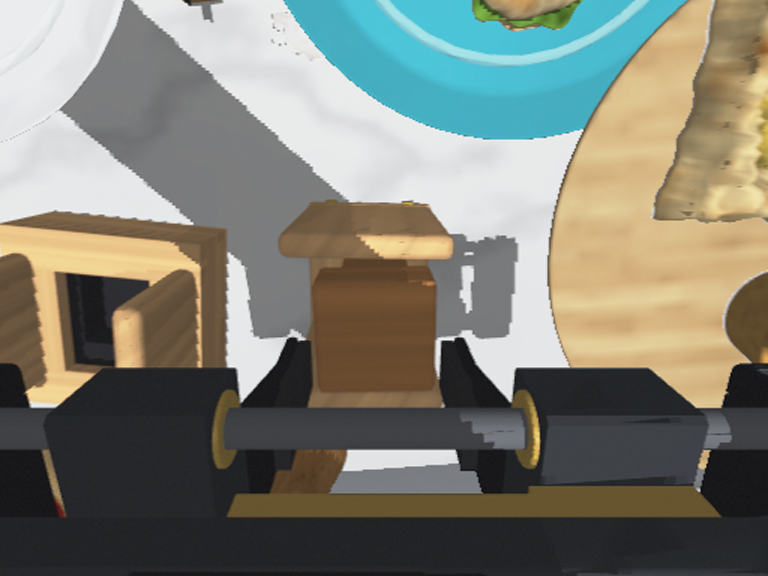

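```bash
python3 - <<'E'
from h import *
o=env.get_obs();print(o['tool_pos'],o['force'],o['grip_width'])
i,k=cam('side'); save('g2s',i,(190,60,340,200),5)
i,k=cam('wrist'); save('g2w',i,(150,120,350,300),4)
E
```

```text
[0.62049033 0.26954663 0.13966801] [0.2570772  0.18104855 0.46693281] 0.0500735207417061
```

View pics/g2s.png

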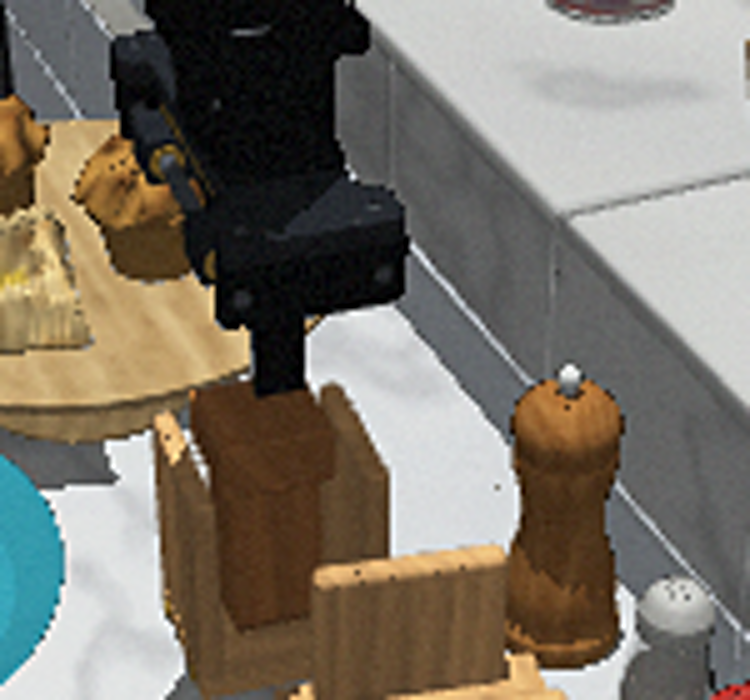

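View pics/g2w.png

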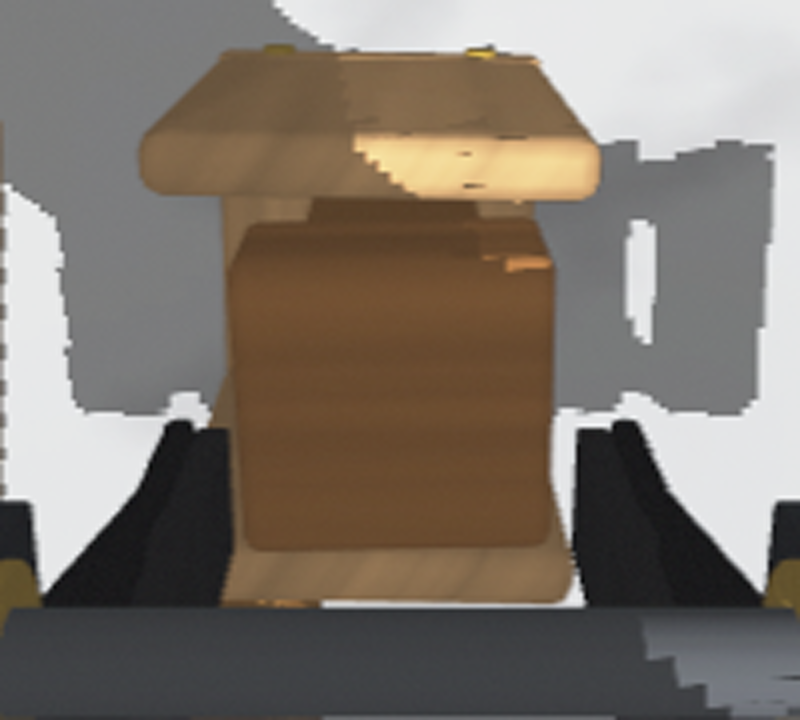

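```bash
python3 - <<'E'
from h import *
o=env.get_obs();T=toolT();print(o['tool_pos'],o['tool_rot'],o['force'],o['grip_width'])
i,k=cam('side'); iw,kw=cam('wrist')
for yy in (-.025,.025,.034,-.034):
  for zz in (0,.025):
    p=(T@np.array([0,yy,zz,1]))[:3]; print(yy,zz,p.round(4),((proj(k,p)-[190,60])*5).round(), ((proj(kw,p)-[150,120])*4).round())
for z in (.097,.125):
  for dx in (-.027,.027):
   for dy in (-.027,.027):
    p=[.62+dx,.268+dy,z]; print(p,((proj(k,p)-[190,60])*5).round(),((proj(kw,p)-[150,120])*4).round())
E
```

```text
[0.61979738 0.26890341 0.1379091 ] [1.79970260e+02 7.79560604e-02 1.75141192e+02] [-0.44348483  0.39210164  0.05099955] 0.04988266410918909
-0.025 0 [0.6177 0.244  0.1379] [[269. 412.]] [[240. 447.]]
-0.025 0.025 [0.6177 0.244  0.1129] [[270. 459.]] [[258. 385.]]
0.025 0 [0.6219 0.2938 0.1379] [[238. 353.]] [[561. 447.]]
0.025 0.025 [0.6219 0.2938 0.1129] [[240. 399.]] [[543. 385.]]
0.034 0 [0.6227 0.3028 0.1379] [[232. 342.]] [[619. 447.]]
0.034 0.025 [0.6227 0.3028 0.1129] [[234. 389.]] [[594. 385.]]
-0.034 0 [0.6169 0.235  0.1379] [[275. 423.]] [[182. 447.]]
-0.034 0.025 [0.617  0.235  0.1129] [[276. 470.]] [[206. 385.]]
[0.593, 0.24100000000000002, 0.097] [[222. 505.]] [[235. 227.]]
[0.593, 0.29500000000000004, 0.097] [[181. 441.]] [[532. 202.]]
[0.647, 0.24100000000000002, 0.097] [[334. 477.]] [[269. 493.]]
[0.647, 0.29500000000000004, 0.097] [[290. 414.]] [[546. 472.]]
[0.593, 0.24100000000000002, 0.125] [[219. 453.]] [[212. 273.]]
[0.593, 0.29500000000000004, 0.125] [[178. 389.]] [[550. 245.]]
[0.647, 0.24100000000000002, 0.125] [[334. 425.]] [[253. 570.]]
[0.647, 0.29500000000000004, 0.125] [[289. 364.]] [[565. 546.]]
```

```bash
python3 - <<'E'
from h import *
im=cv2.imread('pics/g1side.png'); c=im[150:320,300:460]; cv2.imwrite('pics/g1sc.png',cv2.resize(c,None,fx=4,fy=3.5 if 0 else 4,interpolation=cv2.INTER_CUBIC)[:600])
T=np.eye(4)
i,k=cam('side')
for p in [[.617,.235,.1165],[.617,.235,.0915],[.617,.225,.1165],[.617,.225,.0915],[.593,.241,.125],[.647,.241,.125],[.593,.241,.097]]: print(p,((proj(k,p)*1.5-[300,150])*4).round())
E
```

```text
[0.617, 0.235, 0.1165] [[271. 316.]]
[0.617, 0.235, 0.0915] [[273. 371.]]
[0.617, 0.225, 0.1165] [[281. 331.]]
[0.617, 0.225, 0.0915] [[283. 386.]]
[0.593, 0.241, 0.125] [[203. 303.]]
[0.647, 0.241, 0.125] [[341. 270.]]
[0.593, 0.241, 0.097] [[206. 365.]]
```

View pics/g1sc.png

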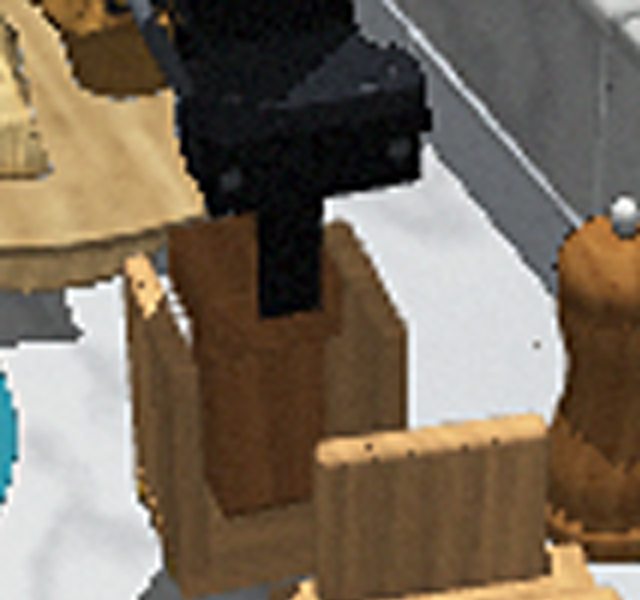

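```bash
python3 - <<'E'
from h import *
c=viewer.read_camera('wrist'); M=np.array(c['mount']); print(M.round(4)); Mi=np.linalg.inv(M)
f=192/np.tan(np.radians(c['vfov'])/2)
for zz in (-.04,-.02,0,.025):
  for xx in (-.0095,.0095):
    q=Mi@[xx,.0435,zz,1]; print(zz,xx,q[:3].round(3),(f*q[0]/q[2]+c['cx'])*1.5,(f*q[1]/q[2]+c['cy'])*1.5)
save('w5',c['img'],(60,200,440,345),2)
E
```

```text
[[-3.000e-04 -9.528e-01 -3.037e-01  8.280e-02]
 [ 1.000e+00 -6.000e-04  9.000e-04  1.000e-04]
 [-1.100e-03 -3.037e-01  9.528e-01 -1.747e-01]
 [ 0.000e+00  0.000e+00  0.000e+00  1.000e+00]]
-0.04 -0.0095 [0.043 0.047 0.156] 502.50853026061776 422.5464970121563
-0.04 0.0095 [0.043 0.029 0.151] 507.36243512239656 372.5664974560665
-0.02 -0.0095 [0.043 0.041 0.176] 488.63800852267775 391.6121737881721
-0.02 0.0095 [0.043 0.023 0.17 ] 492.4754940937862 346.19130118180414
0 -0.0095 [0.043 0.035 0.195] 477.4843312279469 366.7370129910511
0 0.0095 [0.043 0.017 0.189] 480.5936066334292 325.1401588904944
0.025 -0.0095 [0.043 0.027 0.218] 466.27937599505964 341.74749108025617
0.025 0.0095 [0.043 0.009 0.213] 468.73622817792284 304.1324392077771
```

View pics/w5.png

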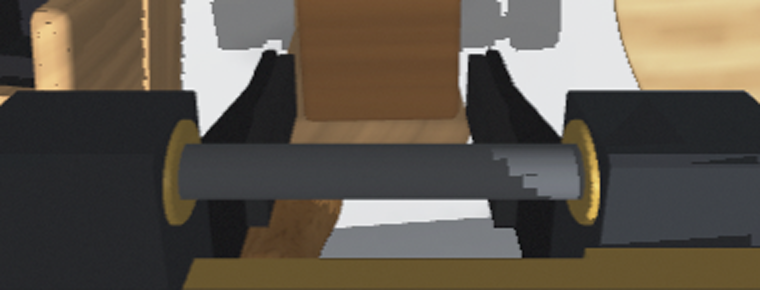

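The wrist and side pictures both show that the fingertips are about 40 mm shorter than the stated reach. Wrist-view tips are at row 340 and the side-view finger ends at the head's top, and the jaws closed freely to 50 mm over a 54 mm head. I'll open and go lower, watching the force.

>>> move_arm:
  steps:
    - [8.7,0,0,0,0,0,0]
    - [8.7,0,0,0,0,0,0]
    - [8.7,0,0,0,0,0,0]
    - [8.7,0,0,0,0,0,0]
    - [8.7,0,0,0,0,0,0]

```text
time_s: 6.07
tool_pos: [0.6194, 0.2686, 0.137]
tool_rot: [-180.0, -0.0, 175.1]
force: [-0.2, -0.0, 0.4]
grip_width: 0.0752
```

>>> move_arm:
  steps:
    - [8.7,0,0,0,0,0,0]
    - [8.7,0,0,0.6,0,0,0]
    - [8.7,0,0,0.9,0,0,0]
    - [8.7,0,0,0.9,0,0,0]
    - [8.7,0,0,0.6,0,0,0]

```text
time_s: 6.48
tool_pos: [0.6187, 0.2681, 0.105]
tool_rot: [-179.9, -0.1, 175.1]
force: [0.3, 0.5, 0.4]
grip_width: 0.0867
```

>>> move_arm:
  steps:
    - [8.7,0,0,0.7,0,0,0]
    - [8.7,0,0,0.7,0,0,0]
    - [8.7,0,0,0.7,0,0,0]
    - [8.7,0,0,0.3,0,0,0]
    - [8.7,0,0,0,0,0,0]

```text
time_s: 6.9
tool_pos: [0.6189, 0.2683, 0.0818]
tool_rot: [-180.0, -0.1, 175.2]
force: [-0.2, 0.1, 0.2]
grip_width: 0.0869
```

```bash
python3 - <<'E'
from h import *
i,k=cam('side'); save('g3s',i,(190,60,340,200),5)
o=env.get_obs();print(o['tool_pos'],o['tool_rot'],o['force'],o['grip_width'],o['time_s'])
E
```

```text
[0.61917236 0.26849472 0.08251906] [-1.79979111e+02 -4.18269045e-02  1.75144568e+02] [-0.229755   -0.75449319  1.52964585] 0.0868248249658443 6.95
```

View pics/g3s.png

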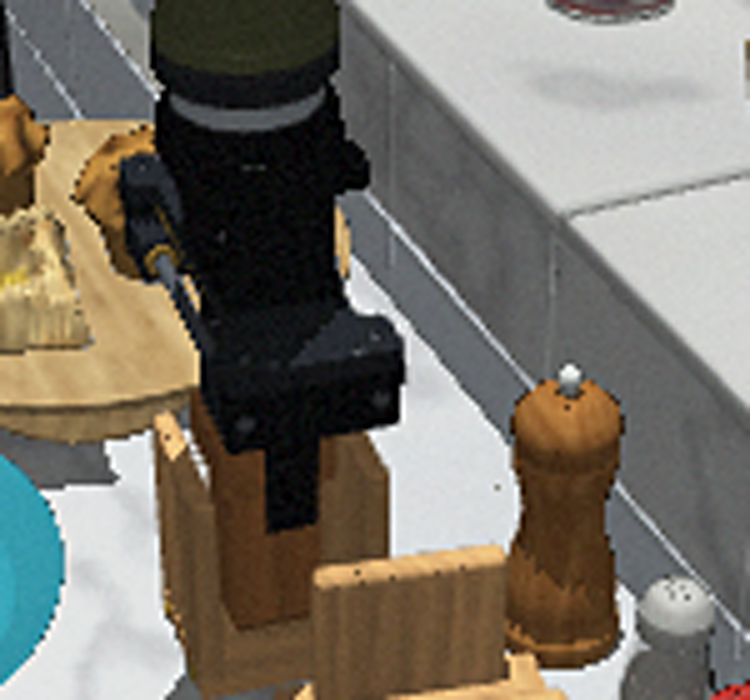

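>>> move_arm:
  steps:
    - [8.7,0,0,0.5,0,0,0]
    - [5.2,0,0,0,0,0,0]
    - [5.2,0,0,0,0,0,0]
    - [5.2,0,0,0,0,0,0]
    - [5.2,0,0,0,0,0,0]
  force: 35

```text
time_s: 7.37
tool_pos: [0.6196, 0.2687, 0.0783]
tool_rot: [180.0, 0.0, 175.1]
force: [0.2, -0.1, 0.5]
grip_width: 0.0682
```

>>> move_arm:
  steps:
    - [4.5,0,0,0,0,0,0]
    - [4.5,0,0,0,0,0,0]
    - [4.5,0,0,0,0,0,0]
    - [4.5,0,0,0,0,0,0]
    - [4.5,0,0,0,0,0,0]

```text
time_s: 7.78
tool_pos: [0.6195, 0.2687, 0.0782]
tool_rot: [180.0, 0.0, 175.1]
force: [-0.3, 0.4, 1.0]
grip_width: 0.0538
```

>>> move_arm:
  steps:
    - [4.5,0,0,0,0,0,0]
    - [4.5,0,0,-0.5,0,0,0]
    - [4.5,0,0,-1.0,0,0,0]
    - [4.5,0,0,-1.5,0,0,0]
    - [4.5,0,0,-2.0,0,0,0]

```text
time_s: 8.2
tool_pos: [0.6187, 0.2683, 0.1283]
tool_rot: [-180.0, -0.1, 175.2]
force: [0.7, -0.2, -1.2]
grip_width: 0.0539
```

>>> move_arm:
  steps:
    - [4.5,0,0,-2.5,0,0,0]
    - [4.5,0,0,-2.5,0,0,0]
    - [4.5,0,0,-2.0,0,0,0]
    - [4.5,0,0,-1.5,0,0,0]
    - [4.5,0,0,-0.5,0,0,0]

```text
time_s: 8.62
tool_pos: [0.6205, 0.2699, 0.2229]
tool_rot: [179.8, 0.3, 175.2]
force: [-0.2, 0.4, -0.2]
grip_width: 0.054
```

```bash
python3 - <<'E'
from h import *
i,k=cam('side'); save('g4s',i,(150,30,350,230),3)
o=env.get_obs();print(o['tool_pos'],o['tool_rot'],o['force'],o['grip_width'],o['time_s'])
E
python3 plan.py .515 .198 .20 170 4.5 2.8
```

```text
[0.62043384 0.2697655  0.2221889 ] [179.85248653   0.27462484 175.15015278] [ 0.10876088  0.19942209 -0.10675977] 0.05386148394254734 8.6667
from [0.6204 0.2698 0.2222] 175.15 rot [179.85   0.27 175.15] rows 5
[[4.5, 1.98, -1.61, 0.44, 0, 0, 0.018], [4.5, 1.95, -1.64, 0.44, 0, 0, 0.018], [4.5, 1.92, -1.68, 0.44, 0, 0, 0.018], [4.5, 1.89, -1.71, 0.44, 0, 0, 0.018], [4.5, 1.86, -1.75, 0.44, 0, 0, 0.018]]
```

View pics/g4s.png

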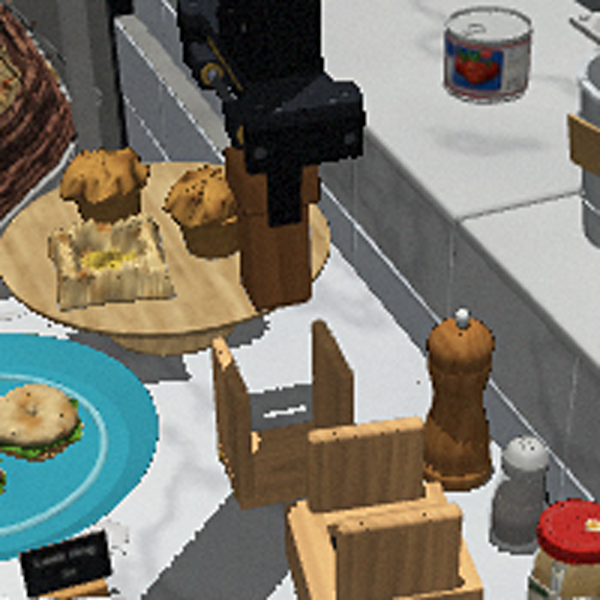

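>>> move_arm:
  steps:
    - [4.5,1.0,-0.8,0,0,0,0.018]
    - [4.5,2.0,-1.6,0,0,0,0.018]
    - [4.5,2.3,-2.0,0,0,0,0.018]
    - [4.5,2.3,-2.0,0,0,0,0.018]
    - [4.5,1.2,-1.3,0.5,0,0,0.018]

```text
time_s: 9.08
tool_pos: [0.52, 0.2019, 0.2126]
tool_rot: [-179.9, -0.1, 170.0]
force: [0.3, 0.4, -1.6]
grip_width: 0.0534
```

>>> move_arm:
  steps:
    - [4.5,0.8,-0.7,1.5,0,0,0]
    - [4.5,0,0,2.0,0,0,0]
    - [4.5,0,0,1.5,0,0,0]
    - [4.5,0,0,0,0,0,0]

```text
time_s: 9.42
tool_pos: [0.5109, 0.1958, 0.1596]
tool_rot: [-179.8, -0.3, 170.0]
force: [-1.0, -0.3, -1.7]
grip_width: 0.0537
```

```bash
python3 - <<'E'
from h import *
i,k=cam('side'); save('g5s',i,(100,100,350,280),3)
i,k=cam('wrist'); save('g5w',i,s=1.5)
o=env.get_obs();print(o['tool_pos'],o['tool_rot'],o['force'],o['grip_width'],o['time_s'])
E
python3 plan.py .515 .198 .08 170 4.5 2.2
```

```text
[0.51289136 0.19734821 0.16267181] [-1.79970608e+02 -8.03900172e-02  1.70000989e+02] [-0.07976871 -0.5999238   0.32178187] 0.053862345061926394 9.5167
from [0.5129 0.1973 0.1627] 170.0 rot [-1.7997e+02 -8.0000e-02  1.7000e+02] rows 4
[[4.5, -0.05, 0.03, 2.07, 0, 0, 0.0], [4.5, -0.05, 0.03, 2.07, 0, 0, 0.0], [4.5, -0.05, 0.03, 2.07, 0, 0, 0.0], [4.5, -0.05, 0.03, 2.07, 0, 0, 0.0]]
```

View pics/g5s.png

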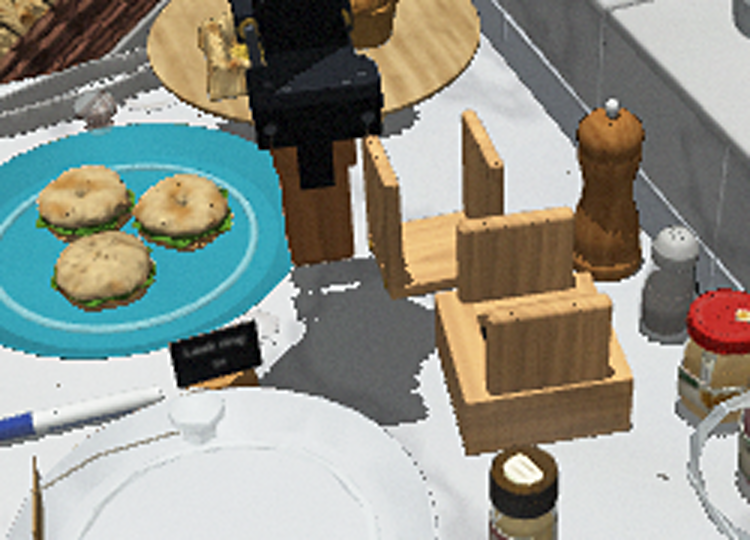

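View pics/g5w.png

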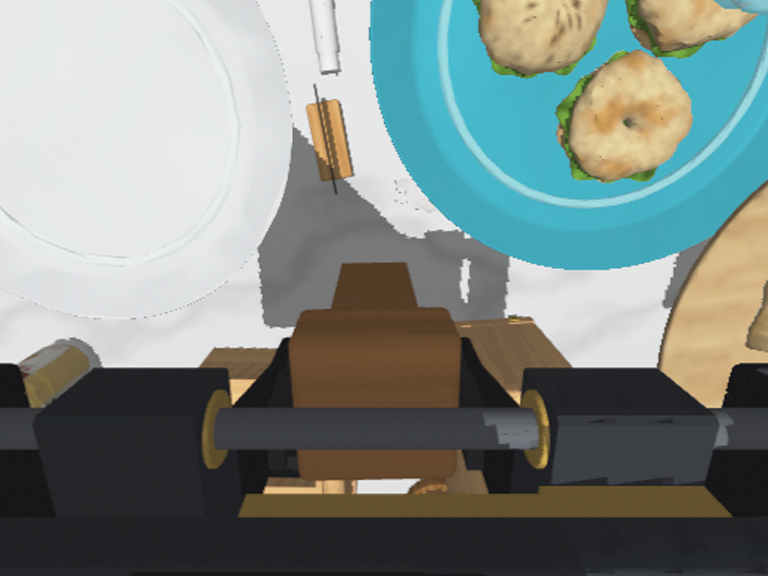

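>>> move_arm:
  steps:
    - [4.5,0,0,1.5,0,0,0]
    - [4.5,0,0,2.2,0,0,0]
    - [4.5,0,0,2.2,0,0,0]
    - [4.5,0,0,1.8,0,0,0]
    - [4.5,0,0,1.0,0,0,0]

```text
time_s: 9.93
tool_pos: [0.5131, 0.1975, 0.075]
tool_rot: [-180.0, -0.1, 170.0]
force: [-0.8, -0.0, -1.0]
grip_width: 0.0537
```

>>> move_arm:
  steps:
    - [4.5,0,0,0.3,0,0,0]
    - [4.5,0,0,0,0,0,0]
    - [4.5,0,0,0.2,0,0,0]
    - [4.5,0,0,0,0,0,0]

```text
time_s: 10.27
tool_pos: [0.5143, 0.1979, 0.0721]
tool_rot: [180.0, 0.1, 170.0]
force: [-0.9, 1.3, -1.7]
grip_width: 0.0536
```

>>> move_arm:
  steps:
    - [4.5,0,0,0.2,0,0,0]
    - [4.5,0,0,0.2,0,0,0]
    - [4.5,0,0,0,0,0,0]

```text
time_s: 10.52
tool_pos: [0.5135, 0.1973, 0.067]
tool_rot: [-180.0, 0.0, 170.0]
force: [0.4, -1.4, -0.1]
grip_width: 0.0538
```

>>> move_arm:
  steps:
    - [4.5,0,0,0.1,0,0,0]
    - [4.5,0,0,0,0,0,0]

```text
time_s: 10.68
tool_pos: [0.5136, 0.1974, 0.0661]
tool_rot: [-180.0, 0.0, 170.0]
force: [0.1, -0.1, -0.6]
grip_width: 0.0536
```

>>> move_arm:
  steps:
    - [4.5,0,0,0.1,0,0,0]
    - [4.5,0,0,0,0,0,0]

```text
time_s: 10.85
tool_pos: [0.5139, 0.1975, 0.0661]
tool_rot: [-180.0, 0.0, 170.0]
force: [-0.6, -2.2, 6.6]
grip_width: 0.0537
```

Contact at 6.6 N, so the foot is on the table. Opening now.

>>> move_arm:
  steps:
    - [6.0,0,0,0,0,0,0]
    - [8.7,0,0,0,0,0,0]
    - [8.7,0,0,0,0,0,0]
    - [8.7,0,0,0,0,0,0]
    - [8.7,0,0,0,0,0,0]

```text
time_s: 11.27
tool_pos: [0.5134, 0.1975, 0.0649]
tool_rot: [-180.0, -0.0, 170.0]
force: [-0.5, -0.5, -0.9]
grip_width: 0.0787
```

>>> move_arm:
  steps:
    - [8.7,0,0,0,0,0,0]
    - [8.7,0,0,0,0,0,0]
    - [8.7,0,0,-0.5,0,0,0]
    - [8.7,0,0,-1.5,0,0,0]
    - [8.7,0,0,-2.0,0,0,0]

```text
time_s: 11.68
tool_pos: [0.5122, 0.197, 0.1043]
tool_rot: [-179.9, -0.2, 170.0]
force: [0.1, 0.6, 1.2]
grip_width: 0.0866
```

>>> move_arm:
  steps:
    - [8.7,0,0,-2.0,0,0,0]
    - [8.7,0,0,-2.0,0,0,0]
    - [8.7,0,0,-1.0,0,0,0.1]
    - [8.7,0,0,0,0,0,0.12]
    - [8.7,0,0,0,0,0,0.12]

```text
time_s: 12.1
tool_pos: [0.5141, 0.1978, 0.1565]
tool_rot: [179.9, 0.1, 150.2]
force: [-0.2, 0.1, -0.8]
grip_width: 0.0869
```

```bash
python3 - <<'E'
from h import *
i,k=cam('side'); save('g6s',i,(100,100,350,280),3)
o=env.get_obs();print(o['tool_pos'],o['tool_rot'],o['force'],o['grip_width'],o['time_s'])
E
python3 plan.py .5137 .1974 .155 80 8.7 2.2
```

```text
[0.51382051 0.19764588 0.15600489] [1.79951592e+02 6.87172576e-02 1.49860758e+02] [ 0.39944038 -0.59318891  0.34672736] 0.08705947022784985 12.15
from [0.5138 0.1976 0.156 ] 149.86 rot [1.7995e+02 7.0000e-02 1.4986e+02] rows 11
[[8.7, -0.0, -0.0, 0.01, 0, 0, 0.111], [8.7, -0.0, -0.0, 0.01, 0, 0, 0.111], [8.7, -0.0, -0.0, 0.01, 0, 0, 0.111], [8.7, -0.0, -0.0, 0.01, 0, 0, 0.111], [8.7, -0.0, -0.0, 0.01, 0, 0, 0.111]]
[[8.7, -0.0, -0.0, 0.01, 0, 0, 0.111], [8.7, -0.0, -0.0, 0.01, 0, 0, 0.111], [8.7, -0.0, -0.0, 0.01, 0, 0, 0.111], [8.7, -0.0, -0.0, 0.01, 0, 0, 0.111], [8.7, -0.0, -0.0, 0.01, 0, 0, 0.111]]
[[8.7, -0.0, -0.0, 0.01, 0, 0, 0.111]]
```

View pics/g6s.png

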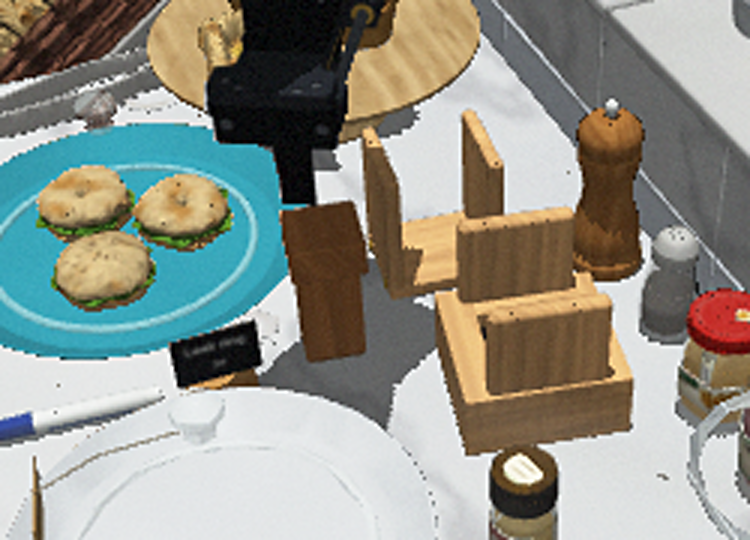

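>>> move_arm:
  steps:
    - [8.7,0,0,0,0,0,0.111]
    - [8.7,0,0,0,0,0,0.111]
    - [8.7,0,0,0,0,0,0.111]
    - [8.7,0,0,0,0,0,0.111]
    - [8.7,0,0,0,0,0,0.111]

```text
time_s: 12.57
tool_pos: [0.5133, 0.1976, 0.1551]
tool_rot: [-180.0, -0.0, 118.6]
force: [0.6, 0.2, -0.3]
grip_width: 0.0872
```

>>> move_arm:
  steps:
    - [8.7,0,0,0,0,0,0.111]
    - [8.7,0,0,0,0,0,0.111]
    - [8.7,0,0,0,0,0,0.111]
    - [8.7,0,0,0,0,0,0.111]
    - [8.7,0,0,0,0,0,0.111]

```text
time_s: 12.98
tool_pos: [0.5133, 0.1976, 0.1551]
tool_rot: [-180.0, 0.0, 86.8]
force: [-0.0, -0.3, -0.1]
grip_width: 0.0872
```

>>> move_arm:
  steps:
    - [8.7,0,0,0,0,0,0.107]
    - [8.7,0,0,0,0,0,0]
    - [8.7,0,0,0,0,0,0]

```text
time_s: 13.23
tool_pos: [0.5133, 0.1976, 0.1551]
tool_rot: [-180.0, 0.0, 81.1]
force: [0.7, 0.5, 1.0]
grip_width: 0.0871
```

```bash
python3 - <<'E'
from h import *
i,k=cam('wrist'); save('g7w',i,s=1.5)
o=env.get_obs();print(o['tool_pos'],o['tool_rot'],o['force'],o['grip_width'],o['time_s'])
P=[(.5137+a*np.cos(-.1745)-b*np.sin(-.1745),.1974+a*np.sin(-.1745)+b*np.cos(-.1745),.113) for a,b in [(-.027,-.027),(.027,-.027),(.027,.027),(-.027,.027)]]
print((proj(k,P)*1.5).round())
E
```

```text
[0.51336602 0.19757114 0.15511436] [1.79999797e+02 4.75378120e-03 8.10307430e+01] [0.29630184 0.09028462 0.37083886] 0.08714428038029493 13.2833
[[321. 361.]
 [425. 363.]
 [430. 263.]
 [319. 261.]]
```

View pics/g7w.png

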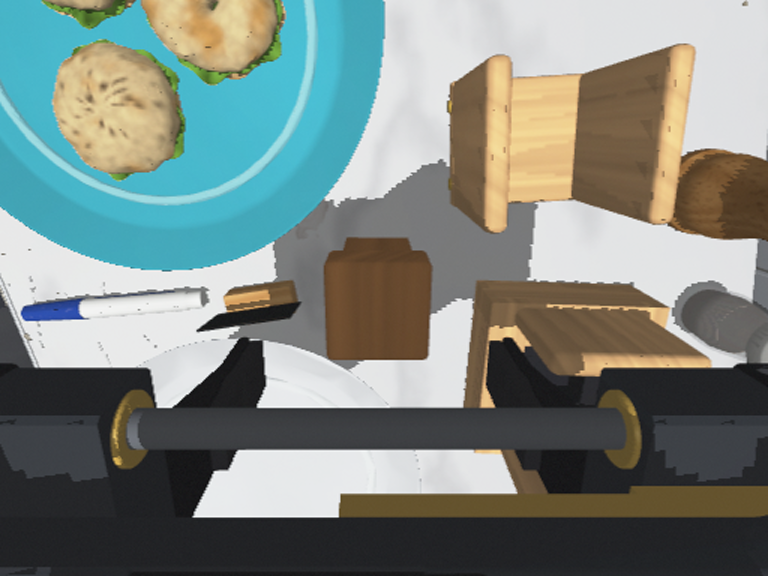

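>>> move_arm:
  steps:
    - [8.7,0,0.2,1.0,0,0,0.01]
    - [8.7,0,0,2.0,0,0,0]
    - [8.7,0,0,2.3,0,0,0]
    - [8.7,0,0,1.8,0,0,0]
    - [8.7,0,0,1.0,0,0,0]

```text
time_s: 13.7
tool_pos: [0.5138, 0.1963, 0.071]
tool_rot: [-179.8, 0.1, 80.3]
force: [-0.6, -0.1, 0.2]
grip_width: 0.0869
```

>>> move_arm:
  steps:
    - [8.7,0,0,0.6,0,0,0]
    - [8.7,0,0,0.2,0,0,0]
    - [8.7,0,0,0,0,0,0]

```text
time_s: 13.95
tool_pos: [0.5155, 0.1973, 0.066]
tool_rot: [-180.0, -0.0, 80.2]
force: [-0.6, 0.4, 0.9]
grip_width: 0.0869
```

```bash
python3 - <<'E'
from h import *
i,k=cam('wrist'); save('g8w',i,s=1.5)
o=env.get_obs();print(o['tool_pos'],o['tool_rot'],o['force'],o['grip_width'],o['time_s'])
E
```

```text
[0.51598571 0.19742698 0.066632  ] [ 1.79947711e+02 -3.00405123e-02  8.02230896e+01] [ 0.81954638  0.02574884 -0.30880928] 0.08694480055723856 14.0
```

View pics/g8w.png

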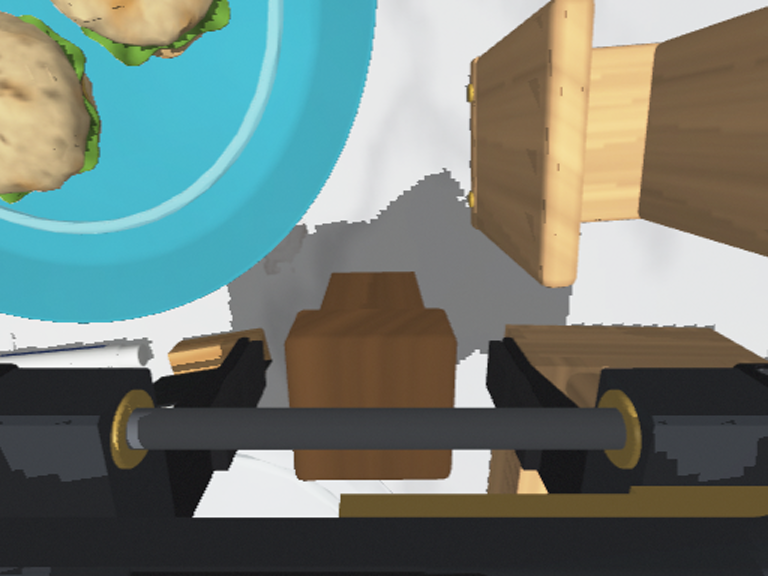

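>>> move_arm:
  steps:
    - [8.7,0,-0.15,0,0,0,0]
    - [5.8,0,0,0,0,0,0]
    - [5.8,0,0,0,0,0,0]
    - [5.8,0,0,0,0,0,0]
    - [5.0,0,0,0,0,0,0]
  force: 35

```text
time_s: 14.42
tool_pos: [0.5142, 0.1974, 0.0663]
tool_rot: [180.0, -0.0, 80.2]
force: [-0.1, -0.6, -0.3]
grip_width: 0.068
```

>>> move_arm:
  steps:
    - [4.5,0,0,0,0,0,0]
    - [4.5,0,0,0,0,0,0]
    - [4.5,0,0,0,0,0,0]
    - [4.5,0,0,0,0,0,0]
    - [4.5,0,0,0,0,0,0]

```text
time_s: 14.83
tool_pos: [0.514, 0.1973, 0.0661]
tool_rot: [180.0, 0.0, 80.2]
force: [0.5, -0.2, 0.9]
grip_width: 0.0538
```

>>> move_arm:
  steps:
    - [4.5,0,0,0,0,0,0]
    - [4.5,0,0,-0.5,0,0,0]
    - [4.5,0,0,-1.0,0,0,0]
    - [4.5,0,0,-1.5,0,0,0]
    - [4.5,0,0,-2.0,0,0,0]

```text
time_s: 15.25
tool_pos: [0.5129, 0.1972, 0.116]
tool_rot: [-179.9, 0.1, 80.2]
force: [0.6, 0.2, -1.0]
grip_width: 0.0536
```

>>> move_arm:
  steps:
    - [4.5,0,0,-2.5,0,0,0]
    - [4.5,0,0,-2.5,0,0,0]
    - [4.5,0,0,-2.0,0,0,0]
    - [4.5,0,0,-1.5,0,0,0]
    - [4.5,0,0,0,0,0,0]

```text
time_s: 15.67
tool_pos: [0.5159, 0.1986, 0.2054]
tool_rot: [179.6, -0.2, 80.2]
force: [-0.5, -0.4, -0.7]
grip_width: 0.0534
```

```bash
python3 plan.py .6263 .0936 .20 80 4.5 2.2; python3 - <<'E'
from h import *
i,k=cam('side'); save('g9s',i,(100,50,350,250),3)
i,k=cam('wrist'); save('g9w',i,s=1.5)
o=env.get_obs();print(o['tool_pos'],o['tool_rot'],o['force'],o['grip_width'],o['time_s'])
E
```

```text
from [0.5159 0.1986 0.2054] 80.22 rot [ 1.7964e+02 -1.6000e-01  8.0220e+01] rows 7
[[4.5, -1.21, 1.81, 0.08, 0, 0, 0.001], [4.5, -1.21, 1.81, 0.08, 0, 0, 0.001], [4.5, -1.21, 1.81, 0.08, 0, 0, 0.001], [4.5, -1.21, 1.81, 0.08, 0, 0, 0.001], [4.5, -1.21, 1.81, 0.08, 0, 0, 0.001]]
[[4.5, -1.21, 1.81, 0.08, 0, 0, 0.001], [4.5, -1.2, 1.81, 0.08, 0, 0, 0.001]]
[0.51406536 0.19750909 0.20145577] [ 1.79935097e+02 -8.41288626e-03  8.02079778e+01] [ 0.72120555 -0.43401701 -1.96055558] 0.05389242449485614 15.7667
```

View pics/g9s.png

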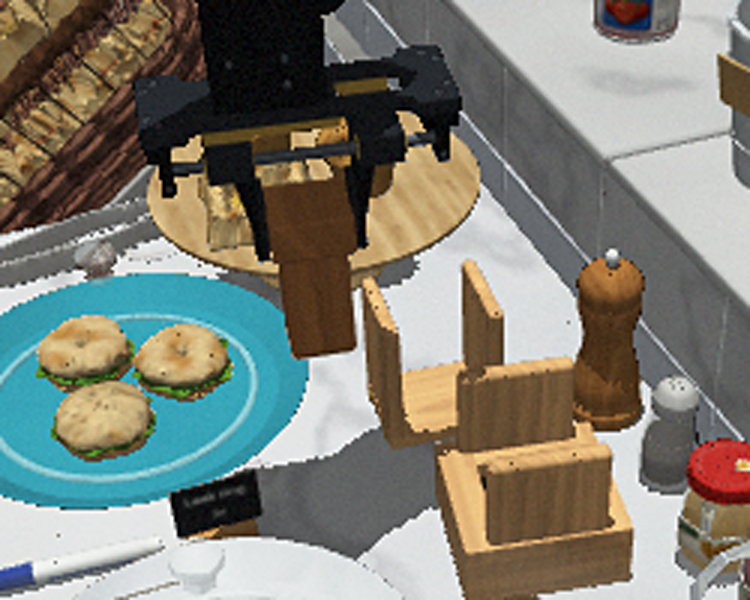

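View pics/g9w.png

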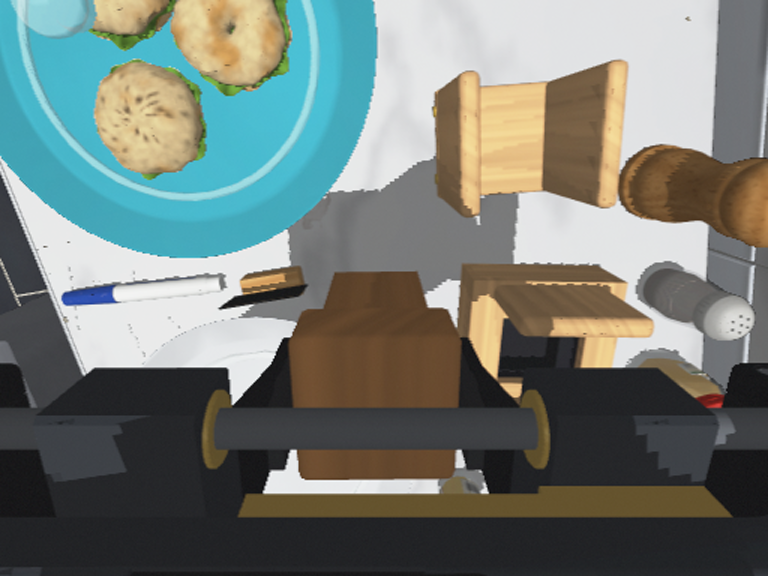

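>>> move_arm:
  steps:
    - [4.5,-0.8,1.3,-0.5,0,0,0]
    - [4.5,-1.2,1.9,-0.5,0,0,0]
    - [4.5,-1.7,2.6,0,0,0,0]
    - [4.5,-1.7,2.6,0,0,0,0]
    - [4.5,-1.3,1.9,0,0,0,0]

```text
time_s: 16.18
tool_pos: [0.606, 0.1096, 0.2094]
tool_rot: [-179.9, 0.1, 80.0]
force: [0.5, 0.1, -1.1]
grip_width: 0.0533
```

>>> move_arm:
  steps:
    - [4.5,-1.0,1.5,0,0,0,0]
    - [4.5,-0.6,1.0,0,0,0,0]
    - [4.5,0,0,0,0,0,0]
    - [4.5,0,0,0,0,0,0]

```text
time_s: 16.52
tool_pos: [0.6256, 0.0936, 0.2099]
tool_rot: [-179.9, -0.0, 80.2]
force: [-0.5, 0.5, -1.5]
grip_width: 0.0537
```

```bash
python3 - <<'E'
from h import *
o=env.get_obs();print(o['tool_pos'],o['tool_rot'],o['force'],o['grip_width'],o['time_s'])
i,k=cam('side'); save('h1s',i,(170,80,370,250),4)
i,k=cam('top'); save('h1t',i,(190,120,320,230),5)
E
python3 plan.py .6263 .0936 .15 80 4.5 2.2
```

```text
[0.62555916 0.09361944 0.20985714] [-1.79857974e+02 -1.03611518e-02  8.01647640e+01] [-0.50104196  0.53721124 -1.45467544] 0.05372505780796765 16.5167
from [0.625  0.0955 0.2108] 80.33 rot [-1.7993e+02 -3.0000e-02  8.0330e+01] rows 3
[[4.5, -0.06, 0.05, 2.03, 0, 0, 0.002], [4.5, -0.06, 0.06, 2.03, 0, 0, 0.002], [4.5, -0.06, 0.06, 2.03, 0, 0, 0.002]]
```

View pics/h1s.png

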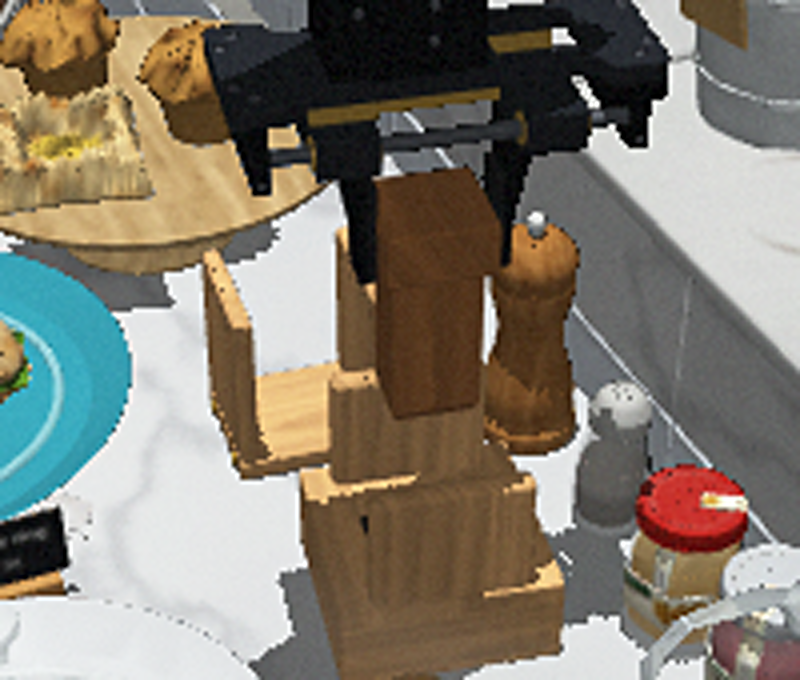

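View pics/h1t.png

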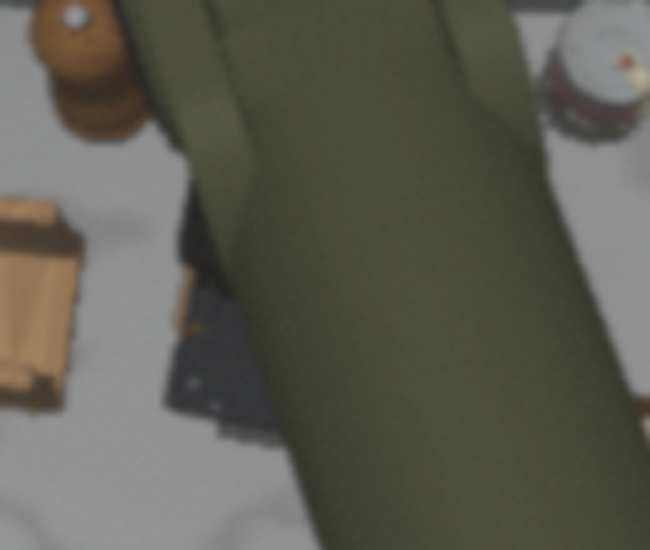

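>>> move_arm:
  steps:
    - [4.5,-0.1,0.1,1.0,0,0,0.004]
    - [4.5,0,0,2.0,0,0,0]
    - [4.5,0,0,2.3,0,0,0]
    - [4.5,0,0,1.7,0,0,0]
    - [4.5,0,0,1.0,0,0,0]

```text
time_s: 17.03
tool_pos: [0.6247, 0.0932, 0.1282]
tool_rot: [-179.8, 0.1, 80.1]
force: [-0.6, -0.3, -0.9]
grip_width: 0.0535
```

>>> move_arm:
  steps:
    - [4.5,0,0,0.8,0,0,0]
    - [4.5,0,0,0.6,0,0,0]
    - [4.5,0,0,0.4,0,0,0]
    - [4.5,0,0,0.2,0,0,0]
    - [4.5,0,0,0,0,0,0]

```text
time_s: 17.45
tool_pos: [0.627, 0.0928, 0.1112]
tool_rot: [180.0, -0.0, 80.0]
force: [0.4, 0.6, -1.2]
grip_width: 0.0538
```

>>> move_arm:
  steps:
    - [4.5,0,0,0.2,0,0,0]
    - [4.5,0,0,0.2,0,0,0]
    - [4.5,0,0,0,0,0,0]

```text
time_s: 17.7
tool_pos: [0.6268, 0.0926, 0.107]
tool_rot: [180.0, 0.0, 80.0]
force: [-0.2, 1.3, -1.6]
grip_width: 0.0536
```

>>> move_arm:
  steps:
    - [4.5,0,0,0.3,0,0,0]
    - [4.5,0,0,0.3,0,0,0]
    - [4.5,0,0,0.2,0,0,0]
    - [4.5,0,0,0,0,0,0]

```text
time_s: 18.03
tool_pos: [0.6263, 0.0925, 0.0982]
tool_rot: [-179.9, 0.0, 80.0]
force: [0.0, 0.5, -0.9]
grip_width: 0.0537
```

>>> move_arm:
  steps:
    - [4.5,0,0,0.15,0,0,0]
    - [4.5,0,0,0.15,0,0,0]
    - [4.5,0,0,0,0,0,0]

```text
time_s: 18.28
tool_pos: [0.6266, 0.0926, 0.0957]
tool_rot: [-180.0, 0.0, 80.0]
force: [-0.2, -0.6, -1.4]
grip_width: 0.0538
```

>>> move_arm:
  steps:
    - [4.5,0,0,0.15,0,0,0]
    - [4.5,0,0,0.15,0,0,0]
    - [4.5,0,0,0,0,0,0]

```text
time_s: 18.53
tool_pos: [0.6266, 0.0926, 0.0927]
tool_rot: [-180.0, 0.0, 80.0]
force: [0.2, -0.0, -1.0]
grip_width: 0.0538
```

>>> move_arm:
  steps:
    - [4.5,0,0,0.15,0,0,0]
    - [4.5,0,0,0.15,0,0,0]
    - [4.5,0,0,0.15,0,0,0]
    - [4.5,0,0,0,0,0,0]

```text
time_s: 18.87
tool_pos: [0.6268, 0.093, 0.0883]
tool_rot: [-180.0, -0.0, 80.0]
force: [0.7, 0.9, -1.1]
grip_width: 0.0534
```

>>> move_arm:
  steps:
    - [4.5,0,0,0.15,0,0,0]
    - [4.5,0,0,0.15,0,0,0]
    - [4.5,0,0,0,0,0,0]

```text
time_s: 19.12
tool_pos: [0.6268, 0.0929, 0.0852]
tool_rot: [-180.0, -0.0, 80.0]
force: [1.1, 1.1, -1.9]
grip_width: 0.0534
```

It's in the hole, 11 mm below the floor with no contact force. Continuing to the bottom.

>>> move_arm:
  steps:
    - [4.5,0,0,0.2,0,0,0]
    - [4.5,0,0,0.2,0,0,0]
    - [4.5,0,0,0.2,0,0,0]
    - [4.5,0,0,0,0,0,0]

```text
time_s: 19.45
tool_pos: [0.6267, 0.0928, 0.079]
tool_rot: [-180.0, -0.0, 80.0]
force: [0.4, 1.4, -2.8]
grip_width: 0.0537
```

>>> move_arm:
  steps:
    - [4.5,0,0,0.2,0,0,0]
    - [4.5,0,0,0.2,0,0,0]
    - [4.5,0,0,0.1,0,0,0]
    - [4.5,0,0,0,0,0,0]

```text
time_s: 19.78
tool_pos: [0.6267, 0.0929, 0.0742]
tool_rot: [-180.0, -0.0, 80.0]
force: [0.9, 1.6, -1.8]
grip_width: 0.0537
```

>>> move_arm:
  steps:
    - [4.5,0,0,0.15,0,0,0]
    - [4.5,0,0,0.1,0,0,0]
    - [4.5,0,0,0,0,0,0]

```text
time_s: 20.03
tool_pos: [0.6268, 0.0928, 0.0719]
tool_rot: [180.0, -0.0, 80.0]
force: [1.6, 2.6, -1.7]
grip_width: 0.0537
```

>>> move_arm:
  steps:
    - [4.5,0,0,0.1,0,0,0]
    - [4.5,0,0,0,0,0,0]

```text
time_s: 20.2
tool_pos: [0.6269, 0.0929, 0.0716]
tool_rot: [180.0, -0.0, 80.0]
force: [-0.2, 1.2, 3.9]
grip_width: 0.0536
```

>>> move_arm:
  steps:
    - [4.5,0,0,0.1,0,0,0]
    - [4.5,0,0,0,0,0,0]

```text
time_s: 20.37
tool_pos: [0.627, 0.0931, 0.0715]
tool_rot: [180.0, -0.0, 80.0]
force: [-2.6, 2.6, 7.4]
grip_width: 0.0536
```

>>> move_arm:
  steps:
    - [6.0,0,0,0,0,0,0]
    - [8.7,0,0,0,0,0,0]
    - [8.7,0,0,0,0,0,0]
    - [8.7,0,0,0,0,0,0]
    - [8.7,0,0,0,0,0,0]

```text
time_s: 20.78
tool_pos: [0.6265, 0.092, 0.0696]
tool_rot: [-180.0, 0.0, 79.9]
force: [-0.8, -0.2, 0.5]
grip_width: 0.079
```

>>> move_arm:
  steps:
    - [8.7,0,0,0,0,0,0]
    - [8.7,0,0,-0.5,0,0,0]
    - [8.7,0,0,-1.5,0,0,0]
    - [8.7,0,0,-2.5,0,0,0]
    - [8.7,0,0,-3.0,0,0,0]

```text
time_s: 21.2
tool_pos: [0.6254, 0.0923, 0.1443]
tool_rot: [-179.8, 0.1, 80.0]
force: [0.5, -0.0, -0.6]
grip_width: 0.0872
```

>>> move_arm:
  steps:
    - [8.7,0,0,-3.0,0,0,0]
    - [8.7,0,0,-3.0,0,0,0]
    - [8.7,0,0,-2.0,0,0,0]
    - [8.7,0,0,-1.0,0,0,0]
    - [8.7,0,0,0,0,0,0]

```text
time_s: 21.62
tool_pos: [0.6281, 0.0932, 0.238]
tool_rot: [179.7, -0.1, 80.0]
force: [-0.0, 0.2, 0.0]
grip_width: 0.0867
```

```bash
python3 - <<'E'
from h import *
import pickle
o=env.get_obs();print(o['tool_pos'],o['tool_rot'],o['force'],o['grip_width'],o['time_s'],o['qpos'])
i,k=cam('side'); save('i1s',i,(170,80,370,250),4);pickle.dump((i,k),open('i1s.pkl','wb'))
i,k=cam('wrist'); save('i1w',i,s=1.5); pickle.dump((i,k),open('i1w.pkl','wb'))
E
```

```text
[0.62807215 0.0931878  0.23800658] [ 1.79730560e+02 -6.72869243e-02  7.99808634e+01] [-0.03073532  0.23260244  0.00720351] 0.08674289145629419 21.6167 [ 17.29997722  19.14271808 -36.09163507  82.28898034  11.3151461
  81.92473895 -28.83036247]
```

View pics/i1s.png

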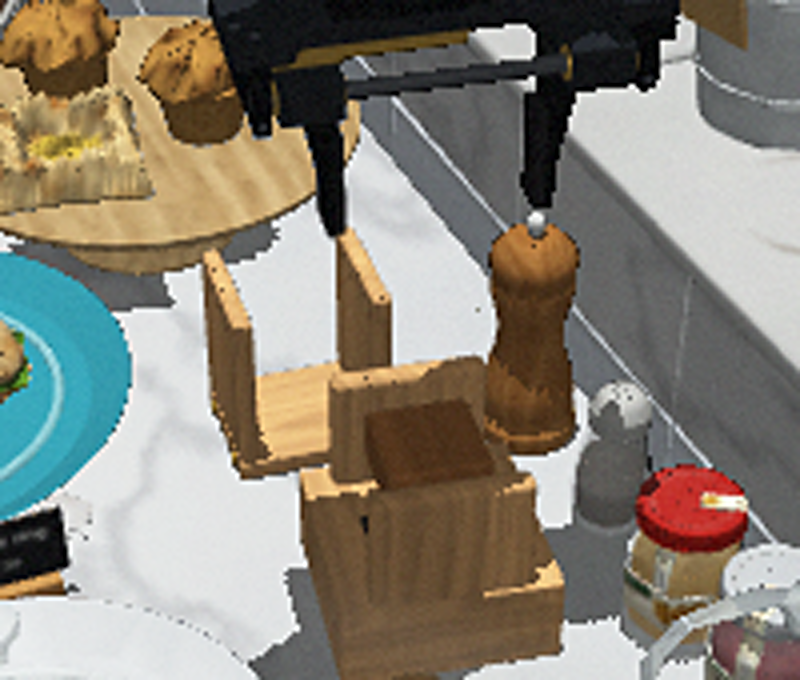

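View pics/i1w.png

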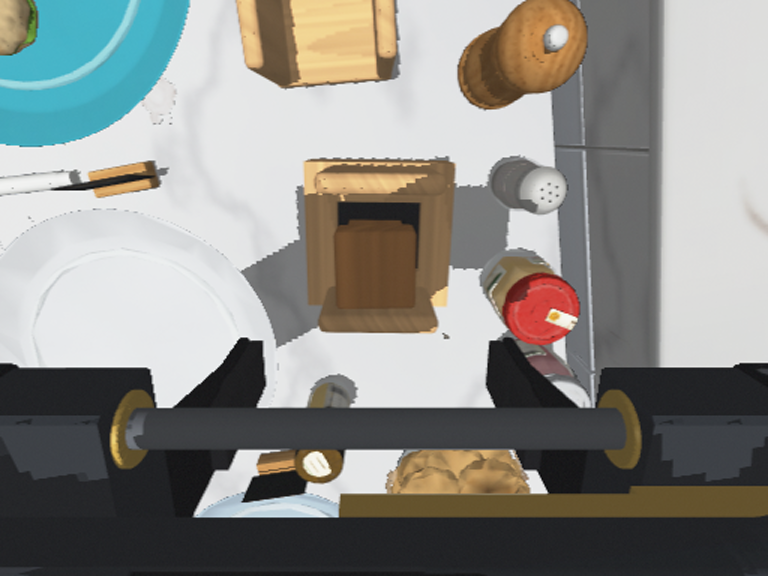

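```bash
python3 - <<'E'
from h import *
import pickle
i,k=pickle.load(open('i1w.pkl','rb')); print(unproj(k,[(318/1.5,464/1.5)],.105)); 
P=unproj(k,np.array([(336,228),(417,226),(413,306),(336,308)])/1.5,.1185); print(P.round(4),P.mean(0))
E
python3 plan.py .545 -.045 .235 135 8.7 3
```

```text
[[ 0.55523654 -0.05950137  0.105     ]]
[[0.6087 0.1259 0.1185]
 [0.66   0.1181 0.1185]
 [0.6493 0.0646 0.1185]
 [0.5978 0.0723 0.1185]] [0.62894461 0.09524388 0.1185    ]
from [0.6264 0.0925 0.2341] 79.97 rot [-1.7994e+02  4.0000e-02  7.9970e+01] rows 9
[[8.7, -1.66, -0.62, -0.01, 0, 0, -0.107], [8.7, -1.59, -0.8, -0.01, 0, 0, -0.107], [8.7, -1.49, -0.96, -0.01, 0, 0, -0.107], [8.7, -1.38, -1.12, -0.01, 0, 0, -0.107], [8.7, -1.25, -1.26, -0.01, 0, 0, -0.107]]
[[8.7, -1.11, -1.38, -0.01, 0, 0, -0.107], [8.7, -0.96, -1.49, -0.01, 0, 0, -0.107], [8.7, -0.8, -1.59, -0.01, 0, 0, -0.107], [8.7, -0.62, -1.66, -0.01, 0, 0, -0.107]]
```

>>> move_arm:
  steps:
    - [8.7,-1.0,-0.4,0,0,0,-0.107]
    - [8.7,-1.6,-0.8,0,0,0,-0.107]
    - [8.7,-1.6,-1.0,0,0,0,-0.107]
    - [8.7,-1.5,-1.2,0,0,0,-0.107]
    - [8.7,-1.3,-1.3,0,0,0,-0.107]

```text
time_s: 22.13
tool_pos: [0.5819, 0.0183, 0.2323]
tool_rot: [-179.8, -0.1, 110.9]
force: [0.5, 0.3, -0.4]
grip_width: 0.0869
```

>>> move_arm:
  steps:
    - [8.7,-1.2,-1.5,0,0,0,-0.107]
    - [8.7,-1.0,-1.6,0,0,0,-0.107]
    - [8.7,-0.9,-1.6,0,0,0,-0.107]
    - [8.7,-0.6,-1.4,0,0,0,-0.107]
    - [8.7,0,0,0,0,0,0]

```text
time_s: 22.55
tool_pos: [0.546, -0.0474, 0.2326]
tool_rot: [-179.7, -0.1, 135.0]
force: [-0.3, -0.1, 0.6]
grip_width: 0.0869
```

```bash
python3 - <<'E'
from h import *
import pickle
i,k=cam('wrist')
i,k=cam('wrist'); save('j1w',i,s=1.5); pickle.dump((i,k),open('j1w.pkl','wb'))
o=env.get_obs();print(o['tool_pos'],o['tool_rot'],o['force'],o['grip_width'],o['time_s'])
E
```

```text
[ 0.54754577 -0.04344281  0.23339057] [-1.79929117e+02 -1.29793794e-01  1.34923745e+02] [-0.27658494  0.4137144   0.47925606] 0.08677034330487006 22.65
```

View pics/j1w.png

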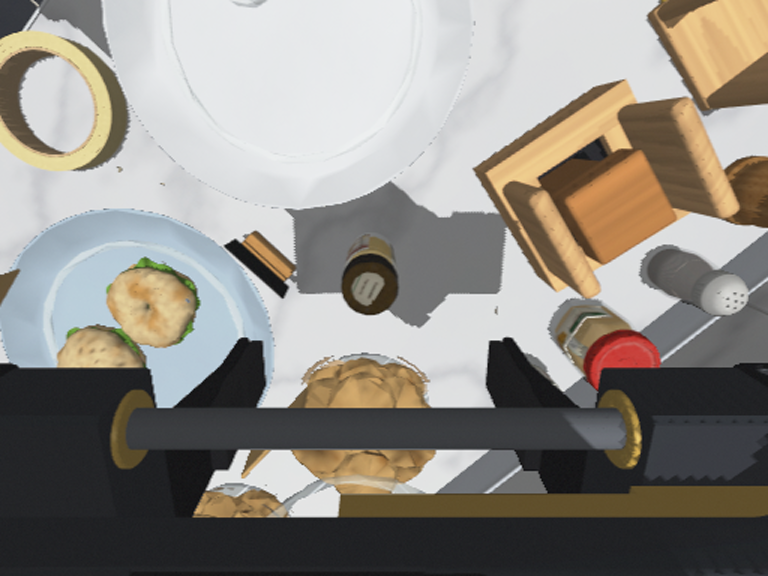

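```bash
python3 - <<'E'
from h import *
import pickle
i,k=pickle.load(open('j1w.pkl','rb')); print(unproj(k,[(371/1.5,287/1.5)],.105)); 
save('j1c',i,(300,50,500,200),4)
save('j1j',i,(210,130,290,230),6)
E
python3 plan.py .5555 -.060 .15 135 8.7 3
```

```text
[[ 0.55570671 -0.05725761  0.105     ]]
from [ 0.5475 -0.0434  0.2334] 134.92 rot [-1.7993e+02 -1.3000e-01  1.3492e+02] rows 3
[[8.7, -0.58, -0.2, 2.78, 0, 0, -0.0], [8.7, -0.58, -0.2, 2.78, 0, 0, -0.0], [8.7, -0.58, -0.2, 2.78, 0, 0, -0.0]]
```

View pics/j1j.png

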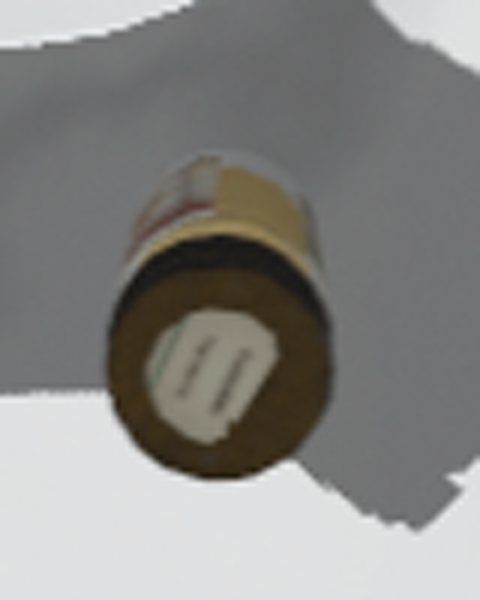

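View pics/j1c.png

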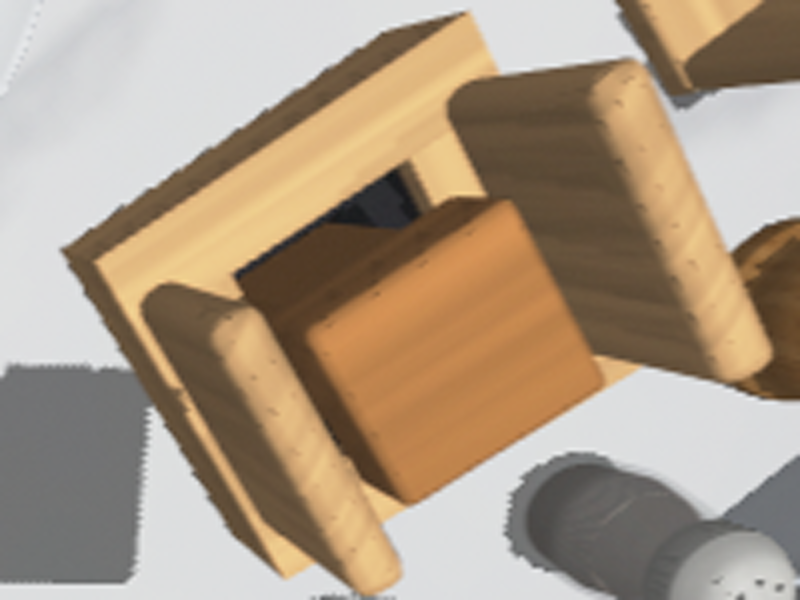

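```bash
python3 - <<'E'
from h import *
import pickle
i,k=pickle.load(open('j1w.pkl','rb')); P=unproj(k,np.array([(310,330),(515,202),(602,380),(412,502)])/4+[300,50],.1185);e=np.diff(np.r_[P,P[:1]],axis=0); print(P.mean(0),np.linalg.norm(e,axis=1),np.degrees(np.arctan2(e[:,1],e[:,0])))
E
```

```text
[0.62803487 0.09361698 0.1185    ] [0.05152918 0.04892032 0.05019366 0.0512048 ] [ 78.68657327 -10.82452294 -98.73907542 170.70513994]
```

>>> move_arm:
  steps:
    - [8.7,-0.5,-0.2,1.0,0,0,0]
    - [8.7,-0.6,-0.2,2.0,0,0,0]
    - [8.7,-0.5,-0.1,2.5,0,0,0]
    - [8.7,0,0,2.0,0,0,0]
    - [8.7,0,0,1.0,0,0,0]

```text
time_s: 23.07
tool_pos: [0.5546, -0.0569, 0.146]
tool_rot: [-179.9, -0.3, 135.2]
force: [-0.2, 0.0, -0.7]
grip_width: 0.087
```

>>> move_arm:
  steps:
    - [8.7,0,0,0,0,0,0]
    - [8.7,0,0,0,0,0,0]

```text
time_s: 23.23
tool_pos: [0.5562, -0.0569, 0.1496]
tool_rot: [-180.0, -0.1, 135.2]
force: [0.4, 0.3, -0.4]
grip_width: 0.0872
```

```bash
python3 - <<'E'
from h import *
import pickle
i,k=cam('wrist'); save('j2w',i,s=1.5); pickle.dump((i,k),open('j2w.pkl','wb'))
o=env.get_obs();print(o['tool_pos'],o['tool_rot'],o['force'],o['grip_width'],o['time_s'])
E
python3 plan.py .555 -.059 .043 135 8.7 3
```

```text
[ 0.55691472 -0.05707052  0.15066371] [1.79947277e+02 2.82579847e-02 1.35197046e+02] [ 0.38605278  1.13926382 -0.9798276 ] 0.08696285582767842 23.2833
from [ 0.5569 -0.0571  0.1507] 135.2 rot [1.7995e+02 3.0000e-02 1.3520e+02] rows 4
[[8.7, -0.0, -0.07, 2.69, 0, 0, 0.001], [8.7, -0.0, -0.07, 2.69, 0, 0, 0.001], [8.7, -0.0, -0.07, 2.69, 0, 0, 0.001], [8.7, -0.0, -0.07, 2.69, 0, 0, 0.001]]
```

View pics/j2w.png

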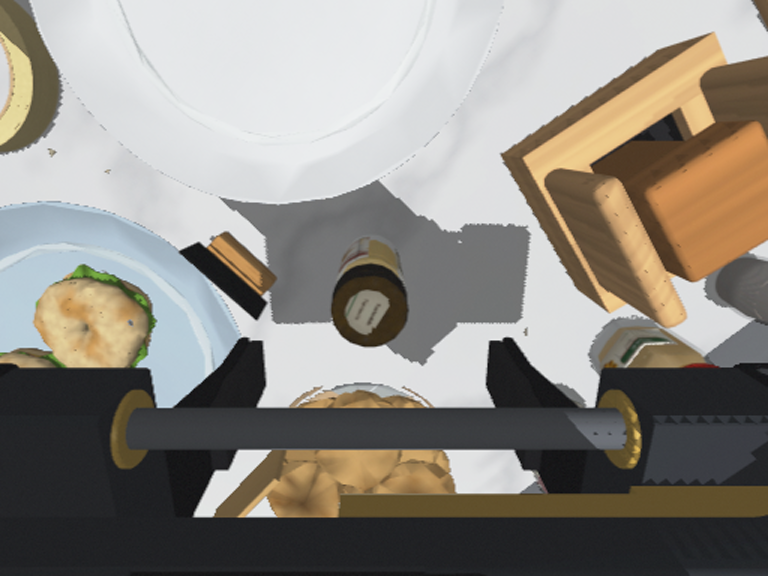

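>>> move_arm:
  steps:
    - [8.7,0,-0.15,1.0,0,0,0]
    - [8.7,0,-0.1,2.0,0,0,0]
    - [8.7,0,0,2.5,0,0,0]
    - [8.7,0,0,2.0,0,0,0]
    - [8.7,0,0,1.4,0,0,0]

```text
time_s: 23.7
tool_pos: [0.554, -0.0598, 0.0597]
tool_rot: [-180.0, -0.0, 135.1]
force: [0.1, 0.7, -0.3]
grip_width: 0.0871
```

>>> move_arm:
  steps:
    - [8.7,0,0,1.0,0,0,0]
    - [8.7,0,0,0.7,0,0,0]
    - [8.7,0,0,0,0,0,0]

```text
time_s: 23.95
tool_pos: [0.5539, -0.0597, 0.0432]
tool_rot: [-180.0, -0.1, 135.1]
force: [-0.0, -0.1, -0.9]
grip_width: 0.0871
```

```bash
python3 - <<'E'
from h import *
import pickle
i,k=cam('wrist'); save('j3w',i,s=1.5)
i,k=cam('side'); save('j3s',i,(200,160,400,330),4)
o=env.get_obs();print(o['tool_pos'],o['tool_rot'],o['force'],o['grip_width'],o['time_s'])
E
```

```text
[ 0.55509989 -0.05966333  0.04473827] [1.79960996e+02 5.75354663e-02 1.35151291e+02] [-0.62183613 -0.3246288   0.41664603] 0.0871820501545898 24.05
```

View pics/j3w.png

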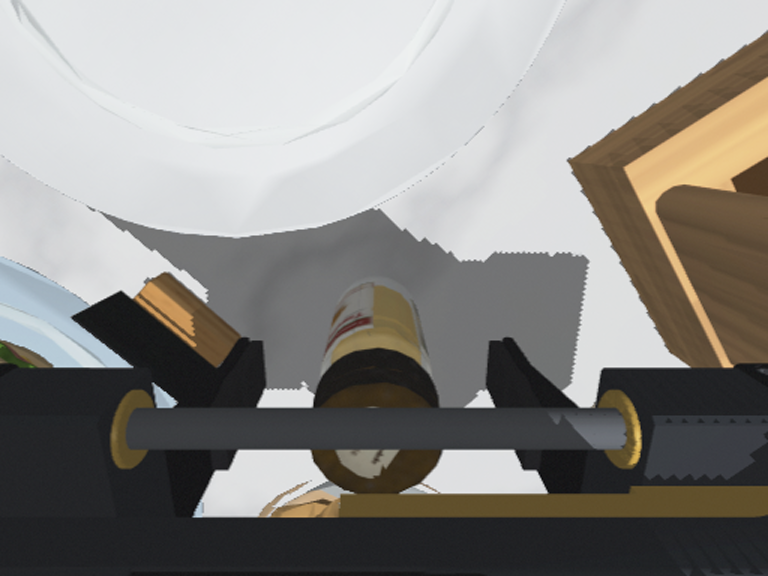

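View pics/j3s.png

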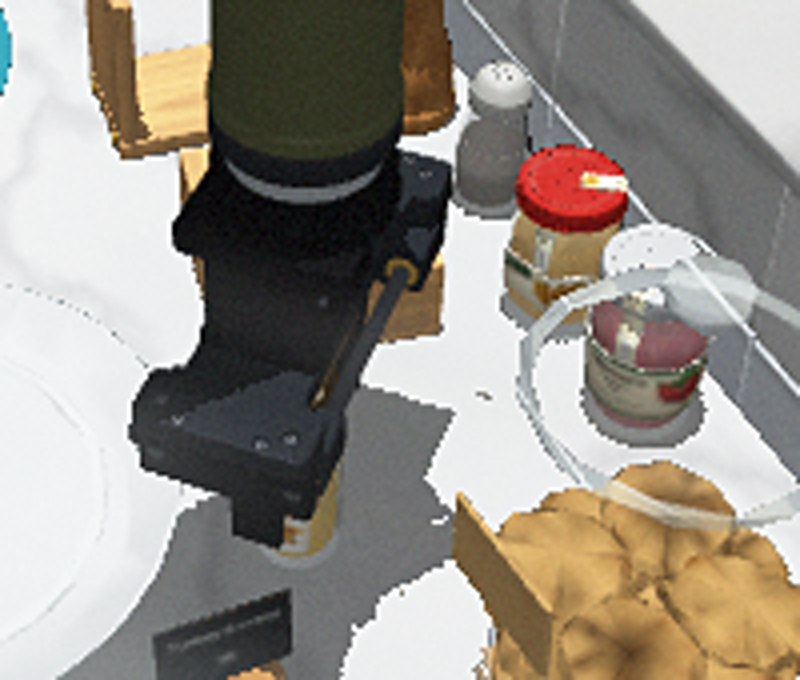

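>>> move_arm:
  steps:
    - [5.0,0,0,0,0,0,0]
    - [5.0,0,0,0,0,0,0]
    - [5.0,0,0,0,0,0,0]
    - [5.0,0,0,0,0,0,0]
    - [4.5,0,0,0,0,0,0]
  force: 18

```text
time_s: 24.47
tool_pos: [0.5546, -0.0598, 0.0443]
tool_rot: [180.0, 0.0, 135.1]
force: [-0.7, -0.7, -0.8]
grip_width: 0.0616
```

>>> move_arm:
  steps:
    - [4.4,0,0,0,0,0,0]
    - [4.3,0,0,0,0,0,0]
    - [3.5,0,0,0,0,0,0]
    - [3.5,0,0,0,0,0,0]
    - [3.5,0,0,0,0,0,0]

```text
time_s: 24.88
tool_pos: [0.5544, -0.0597, 0.044]
tool_rot: [-180.0, -0.0, 135.1]
force: [-1.2, 0.7, 0.7]
grip_width: 0.0407
```

>>> move_arm:
  steps:
    - [3.5,0,0,0,0,0,0]
    - [3.5,0,0,0,0,0,0]
    - [3.5,0,0,0,0,0,0]

```text
time_s: 25.13
tool_pos: [0.5544, -0.0598, 0.044]
tool_rot: [-180.0, 0.0, 135.1]
force: [0.2, 0.6, -0.0]
grip_width: 0.0407
```

>>> move_arm:
  steps:
    - [3.5,0,0,-0.4,0,0,0]
    - [3.5,0,0,-1.0,0,0,0]
    - [3.5,0,0,-2.0,0,0,0]
    - [3.5,0,0,-2.5,0,0,0]
    - [3.5,0,0,-2.5,0,0,0]

```text
time_s: 25.55
tool_pos: [0.5541, -0.0594, 0.1293]
tool_rot: [-180.0, -0.0, 135.2]
force: [0.3, 0.7, -1.1]
grip_width: 0.0403
```

>>> move_arm:
  steps:
    - [3.5,0,0,-2.5,0,0,0]
    - [3.5,0,0,-2.0,0,0,0]
    - [3.5,0,0,-1.5,0,0,0]
    - [3.5,0,0,-0.6,0,0,0]
    - [3.5,0,0,0,0,0,0]

```text
time_s: 25.97
tool_pos: [0.5555, -0.0596, 0.1962]
tool_rot: [179.9, 0.2, 135.2]
force: [0.3, 0.9, -1.3]
grip_width: 0.04
```

>>> move_arm:
  steps:
    - [3.5,0,0,0,0,0,0]
    - [3.5,0,0,0,0,0,0]

```text
time_s: 26.13
tool_pos: [0.5536, -0.0597, 0.1928]
tool_rot: [-179.9, -0.1, 135.1]
force: [-0.1, 0.2, -1.8]
grip_width: 0.0406
```

```bash
python3 - <<'E'
from h import *
import pickle
i,k=cam('wrist'); save('k1w',i,(150,100,400,345),2.4); pickle.dump((i,k,toolT()),open('k1w.pkl','wb'))
i,k=cam('side'); save('k1s',i,(180,80,380,250),4)
o=env.get_obs();print(o['tool_pos'],o['tool_rot'],o['force'],o['grip_width'],o['time_s'])
E
python3 plan.py .6272 .0930 .195 135 3.5 2.5
```

```text
[ 0.55360417 -0.05961938  0.19268466] [-1.79926300e+02 -1.17763690e-01  1.35152606e+02] [-0.49792162 -0.59872852 -0.68028015] 0.04034067302646644 26.2333
from [ 0.5536 -0.0596  0.1927] 135.15 rot [-1.7993e+02 -1.2000e-01  1.3515e+02] rows 7
[[3.5, 0.79, 2.29, -0.03, 0, 0, 0.0], [3.5, 0.79, 2.29, -0.03, 0, 0, 0.0], [3.5, 0.79, 2.29, -0.03, 0, 0, 0.0], [3.5, 0.79, 2.29, -0.03, 0, 0, 0.0], [3.5, 0.8, 2.29, -0.03, 0, 0, 0.0]]
[[3.5, 0.8, 2.29, -0.03, 0, 0, 0.0], [3.5, 0.8, 2.29, -0.03, 0, 0, 0.0]]
```

View pics/k1w.png

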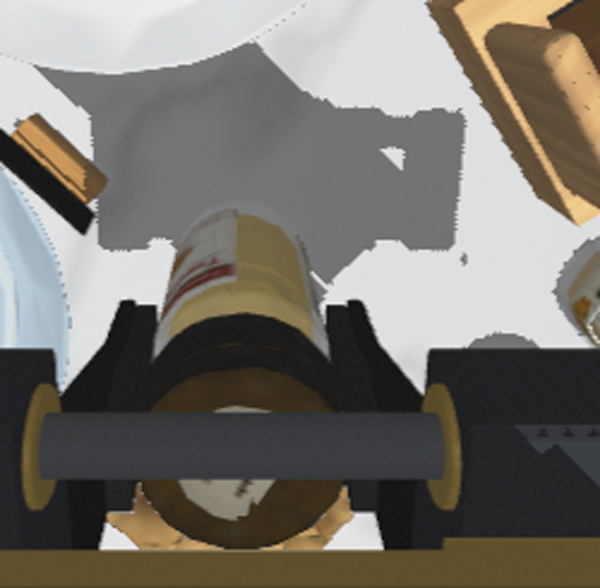

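View pics/k1s.png

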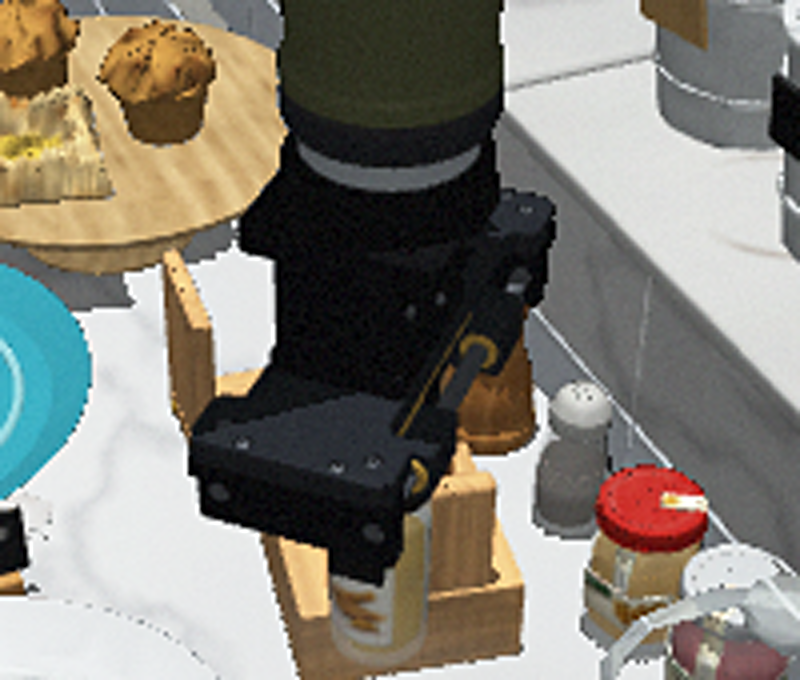

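```bash
python3 - <<'E'
from h import *
import pickle
i,k,T=pickle.load(open('k1w.pkl','rb')); c=unproj(k,[(243/2.4+150,459/2.4+100)],T[2,3]+.061)[0]; print(c,(np.linalg.inv(T)@np.r_[c,1])*1000)
for dx in (-.004,0,.004):
  th=np.linspace(0,2*np.pi,37); C=np.array([(T@[dx+.0205*np.cos(t),.0205*np.sin(t),-.061,1])[:3] for t in th]); p=(proj(k,C)-[150,100])*2.4; print(dx,p.min(0).round(),p.max(0).round())
E
```

```text
[ 0.55436398 -0.0584402   0.25367125] [ 3.96533697e-01  1.31357574e+00 -6.10010541e+01  1.00000000e+03]
-0.004 [124. 381.] [348. 570.]
0 [123. 360.] [349. 553.]
0.004 [122. 339.] [350. 535.]
```

>>> move_arm:
  steps:
    - [3.5,0.4,1.2,0,0,0,0]
    - [3.5,0.8,2.3,0,0,0,0]
    - [3.5,1.0,2.9,0,0,0,0]
    - [3.5,1.0,2.9,0,0,0,0]
    - [3.5,1.0,2.9,0,0,0,0]

```text
time_s: 26.65
tool_pos: [0.6107, 0.0572, 0.193]
tool_rot: [-179.9, -0.1, 135.1]
force: [0.5, -0.7, -0.7]
grip_width: 0.0405
```

>>> move_arm:
  steps:
    - [3.5,0.8,2.2,0,0,0,0]
    - [3.5,0.4,1.2,0,0,0,0]
    - [3.5,0.2,0.4,0,0,0,0]
    - [3.5,0,0,0,0,0,0]
    - [3.5,0,0,0,0,0,0]

```text
time_s: 27.07
tool_pos: [0.6273, 0.0915, 0.1935]
tool_rot: [-179.9, 0.0, 135.1]
force: [-0.6, -0.2, -1.7]
grip_width: 0.0405
```

>>> move_arm:
  steps:
    - [3.5,0,0,0,0,0,0]
    - [3.5,0,0,0,0,0,0]
    - [3.5,0,0,0,0,0,0]

```text
time_s: 27.32
tool_pos: [0.6276, 0.0916, 0.1942]
tool_rot: [-180.0, 0.0, 135.0]
force: [-0.7, -0.1, -1.1]
grip_width: 0.0403
```

```bash
python3 plan.py .6272 .0932 .17 135 3.5 2.5; python3 - <<'E'
from h import *
import pickle
i,k=cam('side'); save('l1s',i,(180,50,380,220),4)
i,k=cam('wrist'); save('l1w',i,(150,100,400,345),2.4)
o=env.get_obs();print(o['tool_pos'],o['tool_rot'],o['force'],o['grip_width'],o['time_s'])
E
```

```text
from [0.6276 0.0916 0.1942] 135.03 rot [-1.7997e+02  5.0000e-02  1.3503e+02] rows 1
[[3.5, 0.14, 0.08, 2.42, 0, 0, 0.001]]
[0.62756935 0.09228377 0.19421039] [-1.79986416e+02  3.30118422e-02  1.35074784e+02] [-0.07160154  0.326862   -0.49951867] 0.0405001332125061 27.4167
```

View pics/l1s.png

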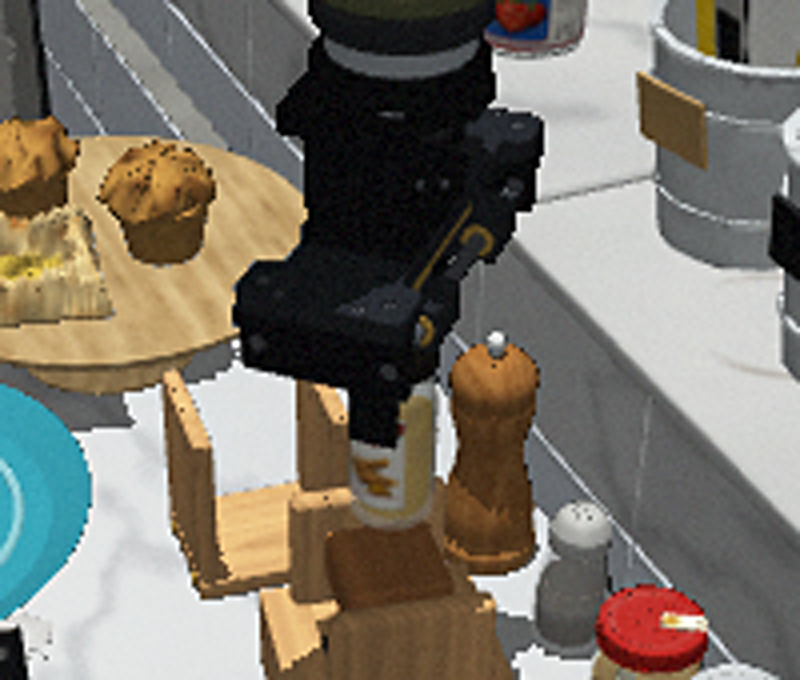

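View pics/l1w.png

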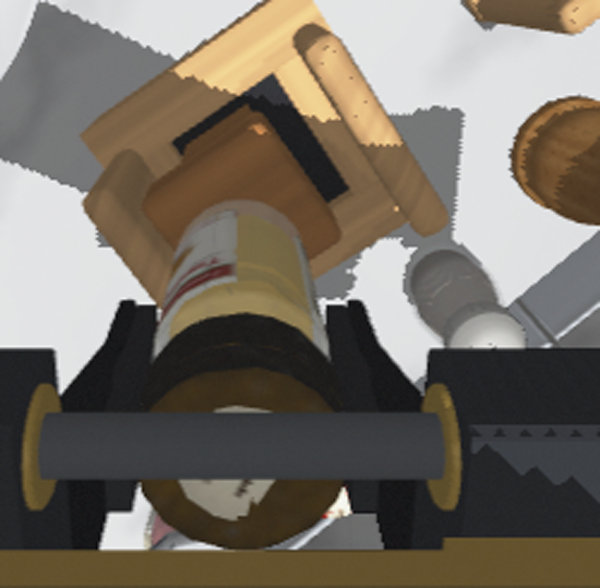

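>>> move_arm:
  steps:
    - [3.5,0.1,0.05,0.6,0,0,0]
    - [3.5,0,0,0.8,0,0,0]
    - [3.5,0,0,0.8,0,0,0]
    - [3.5,0,0,0.4,0,0,0]
    - [3.5,0,0,0,0,0,0]

```text
time_s: 27.83
tool_pos: [0.6262, 0.094, 0.166]
tool_rot: [-179.9, -0.1, 135.2]
force: [-0.2, 1.1, -0.8]
grip_width: 0.0404
```

>>> move_arm:
  steps:
    - [3.5,0,0,0.2,0,0,0]
    - [3.5,0,0,0,0,0,0]
    - [3.5,0,0,0,0,0,0]

```text
time_s: 28.08
tool_pos: [0.6274, 0.0944, 0.1662]
tool_rot: [180.0, 0.0, 135.2]
force: [0.1, -0.6, -1.0]
grip_width: 0.0402
```

>>> move_arm:
  steps:
    - [3.5,0,0,0.15,0,0,0]
    - [3.5,0,0,0,0,0,0]

```text
time_s: 28.25
tool_pos: [0.6273, 0.0943, 0.1646]
tool_rot: [180.0, 0.0, 135.2]
force: [-0.9, 0.9, -1.2]
grip_width: 0.0403
```

>>> move_arm:
  steps:
    - [3.5,0,0,0.1,0,0,0]
    - [3.5,0,0,0,0,0,0]

```text
time_s: 28.42
tool_pos: [0.6272, 0.0943, 0.1634]
tool_rot: [-180.0, 0.0, 135.2]
force: [-0.4, 0.8, -1.6]
grip_width: 0.0404
```

>>> move_arm:
  steps:
    - [3.5,0,0,0.1,0,0,0]
    - [3.5,0,0,0,0,0,0]

```text
time_s: 28.58
tool_pos: [0.6273, 0.0943, 0.1625]
tool_rot: [180.0, 0.0, 135.1]
force: [0.3, 0.3, -0.7]
grip_width: 0.0402
```

>>> move_arm:
  steps:
    - [3.5,0,0,0.05,0,0,0]
    - [3.5,0,0,0,0,0,0]

```text
time_s: 28.75
tool_pos: [0.6274, 0.0944, 0.1625]
tool_rot: [180.0, 0.0, 135.1]
force: [-0.6, 0.4, 0.3]
grip_width: 0.0406
```

>>> move_arm:
  steps:
    - [3.5,0,0,0.05,0,0,0]
    - [3.5,0,0,0,0,0,0]

```text
time_s: 28.92
tool_pos: [0.6276, 0.0945, 0.1625]
tool_rot: [180.0, 0.1, 135.2]
force: [-1.1, -0.3, 5.1]
grip_width: 0.0403
```

```bash
python3 - <<'E'
from h import *
i,k=cam('side'); save('m1s',i,(240,120,320,220),6)
o=env.get_obs();print(o['tool_pos'],o['force'],o['grip_width'],o['time_s'])
E
```

```text
[0.62759611 0.09439054 0.16249461] [-0.22503487  0.43155947  5.73317557] 0.04046799637291625 28.9667
```

View pics/m1s.png

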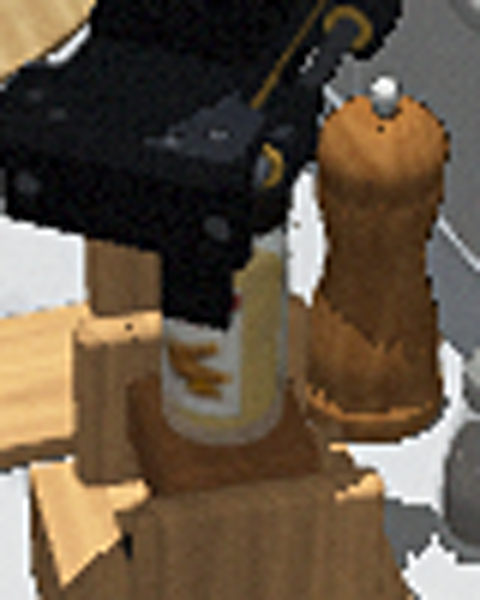

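```bash
python3 - <<'E'
from h import *
i,k=cam('side')
def pr(p): return ((proj(k,p)-[240,120])*6).round()
a=np.radians(-10);c,s=np.cos(a),np.sin(a)
for cx,cy in [(.627,.093)]:
    print('head',pr([(cx+c*u-s*v,cy+s*u+c*v,.1185) for u,v in [(-.027,.027),(.027,.027),(.027,-.027),(-.027,-.027)]]).tolist())
th=np.linspace(0,6.28,60)
p=pr([(.6275+.0205*np.cos(t),.0944+.0205*np.sin(t),.1185) for t in th]); print('jar',p.min(0),p.max(0))
g=i[120:220,240:320]; g=np.clip(g.astype(float)*1.8,0,255).astype(np.uint8); save('m2s',g[50:],s=9)
E
```

```text
head [[118.0, 374.0], [272.0, 351.0], [314.0, 451.0], [154.0, 475.0]]
jar [153. 370.] [276. 448.]
```

View pics/m2s.png

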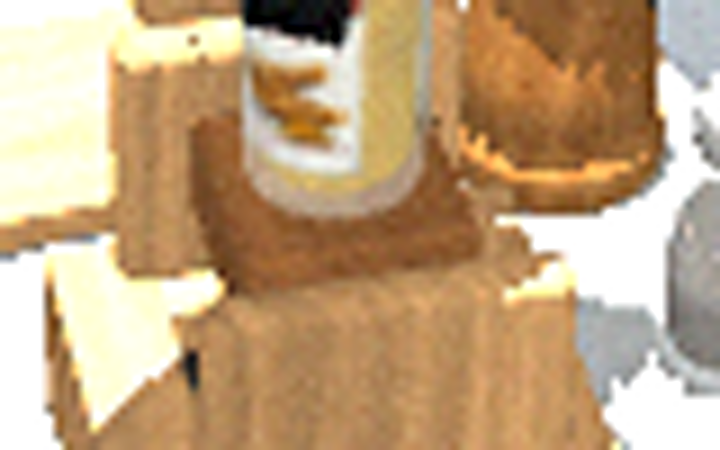

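>>> move_arm:
  steps:
    - [4.4,0,0,0,0,0,0]
    - [4.8,0,0,0,0,0,0]
    - [6.0,0,0,0,0,0,0]
    - [8.7,0,0,0,0,0,0]
    - [8.7,0,0,0,0,0,0]

```text
time_s: 29.43
tool_pos: [0.6271, 0.0942, 0.1611]
tool_rot: [-180.0, -0.0, 135.2]
force: [-0.2, -0.3, 0.5]
grip_width: 0.0606
```

>>> move_arm:
  steps:
    - [8.7,0,0,0,0,0,0]
    - [8.7,0,0,0,0,0,0]
    - [8.7,0,0,0,0,0,0]
    - [8.7,0,0,-0.5,0,0,0]
    - [8.7,0,0,-1.5,0,0,0]

```text
time_s: 29.85
tool_pos: [0.6258, 0.0938, 0.1797]
tool_rot: [-179.8, -0.1, 135.2]
force: [-0.5, -1.0, 0.5]
grip_width: 0.0853
```

>>> move_arm:
  steps:
    - [8.7,0,0,-2.5,0,0,0]
    - [8.7,0,0,-3.0,0,0,0]
    - [8.7,0,0,-3.0,0,0,0]
    - [8.7,0,0,-1.5,0,0,0]
    - [8.7,0,0,0,0,0,0]

```text
time_s: 30.27
tool_pos: [0.6291, 0.0953, 0.2867]
tool_rot: [179.6, 0.3, 135.2]
force: [-0.1, 0.0, 1.2]
grip_width: 0.087
```

```bash
python3 - <<'E'
from h import *
i,k=cam('side'); save('n1s',i,(180,80,380,250),4)
i,k=cam('wrist'); save('n1w',i,s=1.5)
o=env.get_obs();print(o['tool_pos'],o['force'],o['grip_width'],o['time_s'])
E
```

```text
[0.62742229 0.09449523 0.28207744] [-0.1375012   1.19102248 -0.77773012] 0.08675062049015816 30.3667
```

View pics/n1s.png

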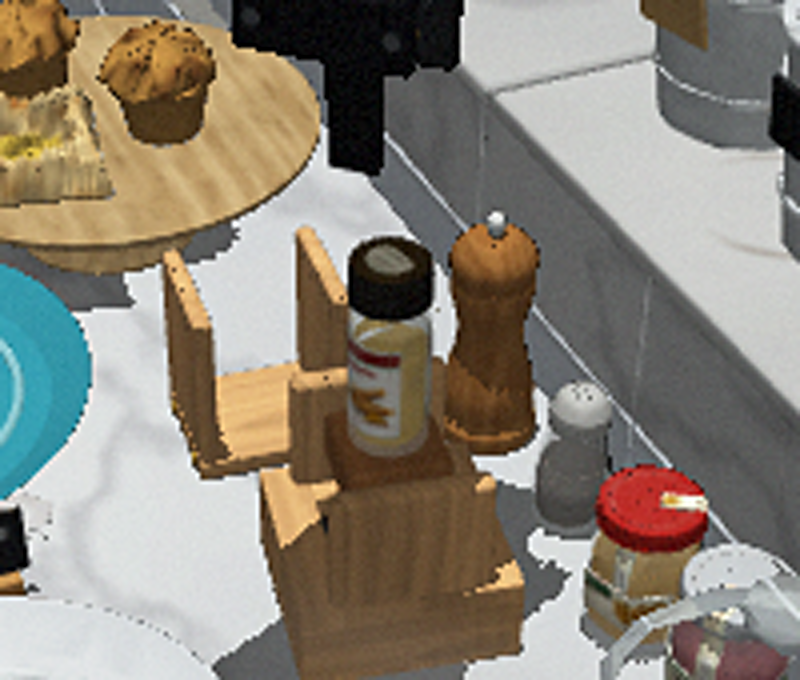

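View pics/n1w.png

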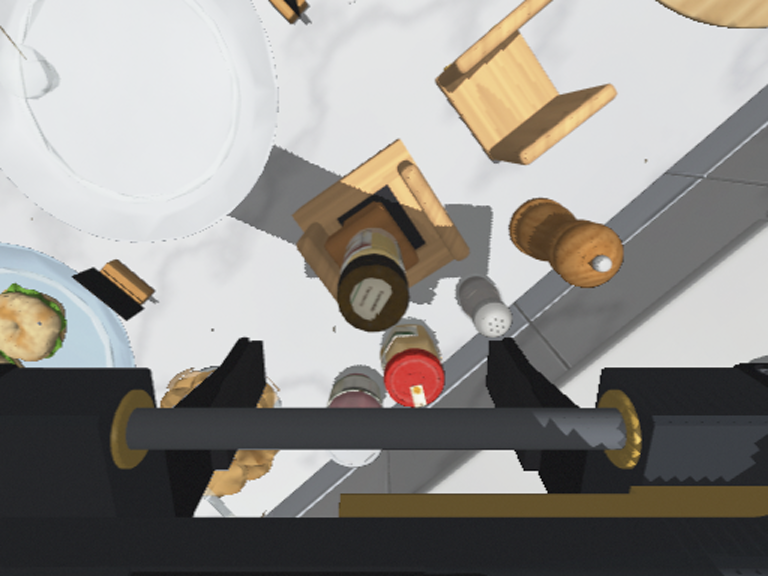

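>>> move_arm:
  steps:
    - [8.7,0,0,-1.5,0,0,0]
    - [8.7,0,0,-2.5,0,0,0]
    - [8.7,0,0,-2.5,0,0,0]
    - [8.7,-0.6,-1.5,-1.0,0,0,0]
    - [8.7,-1.0,-2.8,0,0,0,0]

```text
time_s: 30.78
tool_pos: [0.6087, 0.0566, 0.3574]
tool_rot: [179.8, -0.1, 135.5]
force: [0.4, -1.1, 0.9]
grip_width: 0.0869
```

>>> move_arm:
  steps:
    - [8.7,-1.0,-3.5,0,0,0,0.08]
    - [8.7,-1.0,-3.5,0,0,0,0.08]
    - [8.7,-1.0,-3.5,0,0,0,0.08]
    - [8.7,-1.0,-3.5,0,0,0,0.08]
    - [8.7,-1.2,-3.0,0,0,0,0.08]

```text
time_s: 31.2
tool_pos: [0.4997, -0.0915, 0.3547]
tool_rot: [-179.8, -0.1, 111.9]
force: [0.7, -0.7, 0.2]
grip_width: 0.0868
```

```bash
python3 plan.py .45 -.28 .34 90 8.7 3.3
```

```text
from [ 0.4997 -0.0915  0.3547] 111.89 rot [-1.7985e+02 -9.0000e-02  1.1189e+02] rows 6
[[8.7, -2.61, -1.94, 0.25, 0, 0, 0.064], [8.7, -2.72, -1.77, 0.25, 0, 0, 0.064], [8.7, -2.83, -1.59, 0.25, 0, 0, 0.064], [8.7, -2.93, -1.41, 0.25, 0, 0, 0.064], [8.7, -3.01, -1.22, 0.25, 0, 0, 0.064]]
[[8.7, -3.08, -1.03, 0.25, 0, 0, 0.064]]
```

>>> move_arm:
  steps:
    - [8.7,-2.6,-1.9,0.2,0,0,0.064]
    - [8.7,-2.7,-1.8,0.2,0,0,0.064]
    - [8.7,-2.8,-1.6,0.2,0,0,0.064]
    - [8.7,-2.9,-1.4,0.2,0,0,0.064]
    - [8.7,-2.5,-1.0,0.2,0,0,0.064]

```text
time_s: 31.62
tool_pos: [0.461, -0.2429, 0.3448]
tool_rot: [-179.9, -0.0, 93.6]
force: [0.7, -0.3, -0.3]
grip_width: 0.0868
```

>>> move_arm:
  steps:
    - [8.7,-1.0,-0.4,0,0,0,0]
    - [8.7,0,0,0,0,0,0]
    - [8.7,0,0,0,0,0,0]

```text
time_s: 31.87
tool_pos: [0.4599, -0.2496, 0.3459]
tool_rot: [-180.0, -0.1, 94.0]
force: [0.1, 1.0, 0.5]
grip_width: 0.087
```

```bash
python3 - <<'E'
from h import *
import pickle
i,k=cam('top'); save('o1t',i,s=1.5); save('o1tc',i,(215,140,295,210),9);pickle.dump((i,k),open('o1t.pkl','wb'))
i,k=cam('side'); save('o1s',i,s=1.5)
save('o1sc',i,(240,130,320,220),6.6)
o=env.get_obs();print(o['tool_pos'],o['force'],o['time_s'])
E
```

```text
[ 0.46067173 -0.24819632  0.3465795 ] [ 0.07394242  1.0182556  -0.1444702 ] 31.9667
```

View pics/o1tc.png

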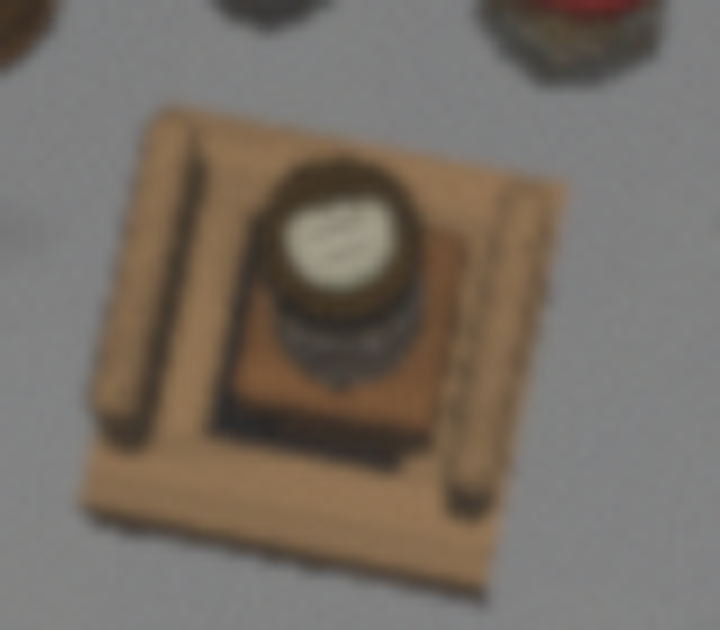

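View pics/o1sc.png

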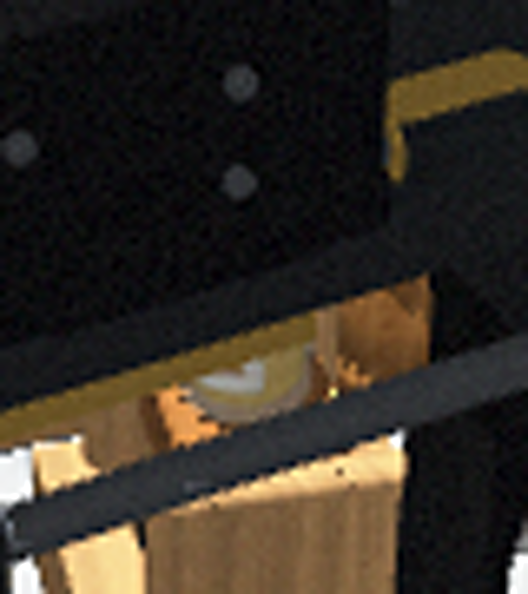

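View pics/o1t.png

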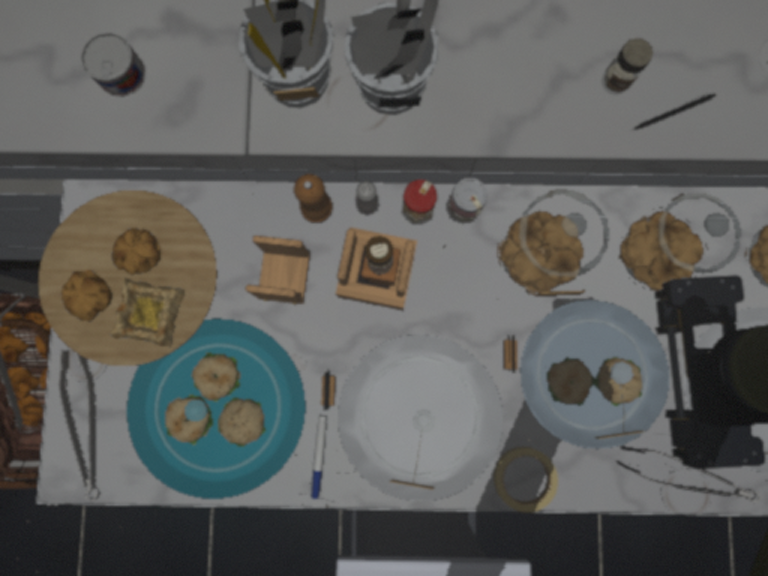

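```bash
python3 - <<'E'
from h import *
import pickle
i,k=pickle.load(open('o1t.pkl','rb'))
f=lambda p,z: unproj(k,np.array(p)/9+[215,140],z)
print('cap',f([(342,242)],.2235)); h=f([(234,396),(436,428),(468,237)],.1185); print(h.round(4),'centre from diag',(h[0]+h[2])/2, np.linalg.norm(np.diff(h,axis=0),axis=1))
# before/after bystander difference
a,_=pickle.load(open('top0.pkl','rb')); d=np.abs(a.astype(int)-i.astype(int)).sum(2)
m=(cv2.GaussianBlur(d.astype(np.float32),(5,5),0)>40).astype(np.uint8)
n,l,s,c=cv2.connectedComponentsWithStats(m)
for j in range(1,n):
    if s[j,4]>15: print((s[j]*1.5).round().tolist()[:4],s[j,4])
E
```

```text
cap [[0.62408452 0.0940602  0.2235    ]]
[[0.6031 0.1232 0.1185]
 [0.5954 0.0705 0.1185]
 [0.6461 0.0627 0.1185]] centre from diag [0.62462818 0.09299074 0.1185    ] [0.05332147 0.05127811]
[362.0, 234.0, 39.0, 52.0] 609
[249.0, 246.0, 50.0, 44.0] 772
[652.0, 273.0, 116.0, 198.0] 7761
[552.0, 296.0, 42.0, 15.0] 141
[456.0, 297.0, 36.0, 33.0] 397
[549.0, 360.0, 48.0, 45.0] 720
[598.0, 364.0, 16.0, 36.0] 178
[476.0, 400.0, 87.0, 114.0] 2376
[681.0, 472.0, 87.0, 45.0] 940
[446.0, 560.0, 87.0, 16.0] 555
```

```bash
python3 -c "
from cell import job,env
print(env.get_obs()['time_s']);print(job.sign_off())"
```

```text
31.9667
the job is handed in; nothing more can be done
None
```

The pedestal is up and the spice jar stands upright in the middle of its head. I handed the job in at 32 s of the 72 s allowed, with the arm standing clear.

- **Post:** I took it from the rack by its y sides and stood it on the bare patch. I then took it again by its x sides and lowered it into the plinth. The hole's edge showed in the images, so the post went straight in without searching. It bottomed 66 mm below the tool point, which is exactly the home depth.
- **Jar:** I set it down with about 5 N and let go. In the last top picture the cap's centre is about 1 mm from the head's centre, and the jar looks upright.
- **Everything else:** comparing first and last top pictures, the only differences are the rack, plinth, jar, and the arm with its shadows. No bystander moved.

**What disagreed or failed:**
- **Finger length:** the fingers are about 40 mm shorter than the stated reach. The first attempt to grip the post therefore closed on air above its head, without touching anything. I corrected for this in every later grasp.
- **Jar centring:** one reading from the side camera, taken while the gripper hid part of the view, suggested the jar was several millimetres off centre. The clear top view did not confirm it. In the last side picture the arm hid most of the jar, so that view could not check it again.

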